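Right a fallen can against the sprung backstop

TASK

A filled can has fallen over with its foot towards the sprung backstop. Slide it along the work board until its foot presses the sprung plate in a little, then, keeping the foot against the plate and never lifting the can off the board, push its top end up and over towards the plate until the can stands. Press gently, using no more than about half of the springs' travel; leave the can standing upright on the board before the middle of the plate, let go of, in light touch with it, and leave the other loose things where they are.

Things in the scene. Friction and masses are not known exactly. Their poses are not given: they have to be found in the camera images.
- fallen_can: The fallen can: plain filled drinks can, the only one lying on its side; cylinder 66 mm across, 122 mm long, 0.26 to 0.48 kg. Origin: centre of its foot; its z axis runs along the can from foot to top. It lies on the plywood work board with its foot towards the backstop, 15 to 70 mm short of the plate, and can roll.
- work_board: Fixed plywood board on the cart deck under the can, backstop, can end and ferrule cap: 320 x 455 mm, its flat top 42 mm above the deck (z = 0.042). Origin under its centre, on the deck.
- can_top (a point): The centre of the top end of the fallen can, 122 mm from its foot.
- backstop: Sprung backstop, fixed on the board: grey bracket with an upright aluminium plate on the robot's side, 110 mm wide, from 3 to 89 mm above the board. Its +x axis points level into the plate (the way to push), y along the plate, z up. Origin on the board's top below the middle of the plate's front face at middle setting. The bracket reaches 68 mm behind it. The can must end at most 18 mm off the plate's middle.
- plate_middle (a point): Fixed point on the bracket, 46 mm above its origin: where the middle of the plate's front face would be at middle setting. The real face is set anew each time, 10 mm nearer to 10 mm farther along the backstop's x; this is not measured and must be felt. The plate gives straight back on springs, 2 N per mm from first touch (damped, 40 N s/m), and goes solid after 14 mm.
- can_end: Bystander: loose can end, flat disc 57 mm across, 7 mm high, lying to one side of the can. Origin under its centre.
- ferrule_cap: Bystander: loose metal ferrule cap, disc 50 mm across, 10 mm high, lying to the other side of the can. Origin under its centre.
- standing_can: Bystander: can of the same kind, 66 mm across, 122 mm high, standing in a cup ring on the deck beside the board, at its right. Origin under its centre.
- stamp: Bystander: date stamp with a red handle, 34x34x70 mm, standing on the deck beside the board, at its left. Origin under its centre.

How it is judged (in metres and radians):
On the way, in this order (a step that is already met when the one before it is completed fails the run):
1. the can, still lying, is pressed with its foot against the plate (over 2 N) (angle between fallen_can's own z axis and vertical above 1.3 rad and contact force between fallen_can and backstop above 2 N), for 0.2 s.
2. the can is half raised (0.5 to 1.0 rad from upright) with its foot still bearing on the plate (over 1 N) (angle between fallen_can's own z axis and vertical between 0.5 and 1 rad and contact force between fallen_can and backstop above 1 N), for 0.2 s.
At the end, for the whole second after the job is handed in: The can stands upright (within 0.06 rad) on the work board, at rest, in front of the plate (within 18 mm of its middle) and in light touch with it (contact force over 0.05 N) (angle between fallen_can's own z axis and vertical below 0.06 rad and height (world z) of fallen_can between 0.036 and 0.048 m and contact force between fallen_can and backstop above 0.05 N and y of fallen_can in the frame of backstop between -0.018 and 0.018 m and x of fallen_can in the frame of backstop below 0 m and linear speed of fallen_can below 0.02 m/s).
It fails at once if the can presses the plate with more than 22 N (contact force between fallen_can and backstop above 22 N).
It fails at once if the can is lifted off the board (centre of its foot more than 50 mm above the board; it is at 33 mm while lying) (height (world z) of fallen_can above 0.092 m).
It fails at once if a bystander is moved more than 20 mm (distance of any of can_end, ferrule_cap, standing_can, stamp from where it was at the start of the episode above 0.02 m).
It also fails if it takes over 61 s, if anything falls off the work surface, if the arm or the gripper's body presses on something with over 40 N, if the wrist force passes 120 N, or if a joint passes its speed limit or range.

ROBOT

A 6-joint arm with a two-finger parallel gripper is mounted at the origin on a cart in front of the work surface, level with it; the furniture and walls round the work are solid. World frame = base frame: x ahead of the robot, y to its left, z up, the work surface at z = 0. Lengths are in mm, angles in degrees, forces in N, time in s.
With the tool pointing down it reaches from about 350 to 850 mm from the base axis. Payload 8.1 kg.
Tool frame: the origin (TCP) lies on the front face of the gripper's body, between the roots of the fingers; the fingertips stand r.finger_overhang ahead of it and the grasp point (between the pads) lies 54 mm ahead of it (r.finger_overhang is the distance from the TCP to the fingertips, in mm); y points along the fingers, z is the direction in which the jaws open and shut, and the axes are right-handed (so a half turn about y gives the same grasp; the last joint's range is limited). The gripper opens to 85 mm and grips with 20 to 120 N. Pads are 22 mm wide; open, the fingers measure 114 mm over their backs; the gripper's body (76 mm by 85 mm) begins 54 mm behind the grasp point. The pads swing forward as they close: fully open they stand 13 mm farther back than shut.
Start: joints at [59.221, 7.471, 85.268, -0, 87.261, -4.893], TCP at [261.932, 539.813, 303.892] pointing down, gripper open.
Joint ranges: [-169.43, 169.43], [-51.17, 129.36], [1.28, 143.12], [-76.62, 256.62], [0, 156.53], [-152.29, 152.29]. Speed limits (degrees/s): [136.94, 136.94, 159.86, 180, 180, 180].

INTERFACE

Orientations are given as [roll, pitch, yaw] about the fixed x, y, z axes, in that order (R = Rz(yaw) Ry(pitch) Rx(roll)).
In Python, from bench import r gives the robot as it stands. The module is installed in compiled form; this text tells all that it offers.
- The arm moves only by the tool arm_command, never from a script. Its argument "increments" is a list of rows, each a list of 6 numbers: the shift along the tool's x, y, z in m, then the turn, a rotation vector about the tool's x, y, z in rad. In form: [[tx, ty, tz, wx, wy, wz], ...]. A call has exactly 10 rows; each row is the pose to reach, as a shift and turn from the pose commanded when the call began, along the tool's axes at that moment; what a row does not reach only later rows make up. A row lasts 1/8 s, in which the tool goes at most 62.5 mm and 10.7 degrees, less where a joint would pass 70% of its speed; a pose out of reach is approached as far as the arm can. A call with a gripper value outside its range is refused whole. "jaw" is the gripper's target within -1 to 1 (shut at 1, half-way at 0, fully open at -1), set as the call begins (left out, the last holds). The fingers move at their own pace and stop on an object; "force" is the grip in N (left out, the last holds). Time passes only in rows, so rows that repeat a pose let the fingers close, or fill a call up. It gives the time, the measured TCP pose, the force and the opening at its end, in the units of the state.
- r.sense(): the state, without advancing time (a new reading comes with each control period).
- r.snapshot(name): name is "side" or "top" or "wrist"; returns the picture (420x560x3 uint8, red, green, blue); there is no depth.
- r.camera_model(name): a dict with "intrinsics" (3x3 intrinsics, pixels), "cam_to_world" (4x4, takes a point from camera to world coordinates). Camera axes: x right, y down, z forward; pixel columns grow to the right and rows downward; lengths in mm; the calibration is good to about 2 mm. The wrist camera is an equidistant fisheye: a pixel r from the principal point sees the ray r / f radians off the axis. A picture is of the moment at which its call begins: read the wrist's pose just before it. camera_model takes no time and is no camera call; for the wrist camera it gives the pose at the moment of the call.
- r.hand_in(): hands the job in, once; it reports no verdict.
Trained networks look in the newest picture that a camera, given by its name, has taken for a name from the list of things; names that differ only in an ending like _2 or _b are one class to them, and where a whole thing is asked for, a point or a joint stands for the part that bears it (a point fixed in the world has none). Each returns a list of dicts, best first, with "conf" (0 to 1); they miss things now and then, are a little off and sometimes report something else, mostly with a low value. They report only what shows in the picture. A call takes as long as a camera call.
- r.trace(camera, target): "mask" (420x560 bool, what is visible of it) and "position" ([column, row] in pixels, amid what is visible of it).
- r.spot_point(camera, target): "position" ([column, row] in pixels: a listed point, or the origin of a listed thing).
The state is a dict: "time": time; "joint_pos": joint angles; "qd": joint speeds; "joint_efforts": joint torques, N m; "tool_pos": TCP position; "tcp_rot": TCP orientation; "ft_force": force on the tool from outside, world axes, zero at the start; "wrist_torque": the same for the moment, N m; "finger_gap": finger opening in mm.
Only numpy, scipy, OpenCV 4.12 (cv2) and the standard library are available. Lean on these libraries where they do the work, as an engineer would, in place of code of your own. Each camera call takes 0.05 s, during which the arm holds its last target.

## Working session

There is one attempt and no reset: what is moved stays moved. The work goes in short steps, Python scripts to look and compute and a tool call to move; the robot and the scene stay as the last step left them, time stands still between calls to the robot, and variables do not carry over. Pictures are saved under pics/ and viewed, and the job is handed in when it is done.

Besides the shell and the picture viewer there is one more tool, called after "Call:" as name([rows], argument=value, ...), one row to a line, values as JSON. arm_command: Moves the arm, as the interface text tells. Its arguments: {"type":"object","properties":{"increments":{"type":"array","items":{"type":"array","items":{"type":"number"}}},"jaw":{"type":"number"},"force":{"type":"number"}},"required":["increments"]}

```bash
mkdir -p pics; ls; python3 - <<'E'
from bench import r
import cv2
print(r.sense()); print(r.finger_overhang)
for n in("side","top","wrist"):
    im=r.snapshot(n); cv2.imwrite(f"pics/{n}0.png",im[:,:,::-1]); m=r.camera_model(n); print(n,m)
    for t in("fallen_can","can_top","backstop","plate_middle","can_end","ferrule_cap","standing_can","stamp"):
        for d in r.spot_point(n,t)[:2]: print(n,t,d['conf'],d['position'])
E
```

```text
pics
{'time': 0.0, 'joint_pos': array([ 5.92199195e+01,  7.51428755e+00,  8.53303501e+01,  3.70664730e-04,
        8.72624070e+01, -4.89281330e+00]), 'qd': array([ 0.06242528, -0.09376921, -0.07992622,  0.05970329,  0.06639379,
        0.03740012]), 'joint_efforts': array([ 6.90629204e-04, -5.69380367e+01, -5.00562000e+01, -7.57680732e-05,
        1.48604141e-02, -9.27011001e-06]), 'tool_pos': array([261.71809888, 539.43711016, 302.84260894]), 'tcp_rot': array([-9.01066230e+01,  9.49890009e-03, -2.58872941e+01]), 'ft_force': array([ 0.39026906, -0.83380884, -0.10678959]), 'wrist_torque': array([-0.05679   , -0.05030839, -0.01691419]), 'finger_gap': 85.47065081510252}
72.6
side {'intrinsics': array([[415.55942622,   0.        , 279.17880211],
       [  0.        , 415.55942622, 208.50053886],
       [  0.        ,   0.        ,   1.        ]]), 'cam_to_world': array([[ 8.21785997e-01, -3.72859028e-01,  4.30864156e-01,
         1.87789575e+02],
       [-5.69437697e-01, -5.10593907e-01,  6.44231769e-01,
        -5.39984861e+02],
       [-2.02110186e-02, -7.74770938e-01, -6.31918909e-01,
[... 1095 characters left out ...]

top can_end 0.57 [213.4, 209.4]
top can_end 0.5 [274.9, 212.9]
top ferrule_cap 0.81 [310.2, 219.7]
top standing_can 0.61 [385.7, 246.7]
top stamp 0.63 [170.5, 234.0]
wrist {'intrinsics': array([[325.1922621 ,   0.        , 276.79681887],
       [  0.        , 325.1922621 , 211.63746834],
       [  0.        ,   0.        ,   1.        ]]), 'cam_to_world': array([[ 4.37227974e-01,  8.62066281e-01,  2.56268269e-01,
         1.96499517e+02],
       [ 8.99350708e-01, -4.19087329e-01, -1.24635927e-01,
         5.71099923e+02],
       [-4.56452670e-05,  2.84969363e-01, -9.58536624e-01,
         3.72880089e+02],
       [ 0.00000000e+00,  0.00000000e+00,  0.00000000e+00,
         1.00000000e+00]])}
```

```bash
python3 - <<'E'
import cv2,numpy as np
a=cv2.imread("pics/side0.png")[120:400,130:410];b=cv2.imread("pics/top0.png")[110:310,140:420]
cv2.imwrite("pics/s0c.png",cv2.resize(a,None,fx=2.1,fy=2.1,interpolation=3));cv2.imwrite("pics/t0c.png",cv2.resize(b,None,fx=2.8,fy=2.8,interpolation=3))
E
```

```text
(no output)
```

View pics/s0c.png

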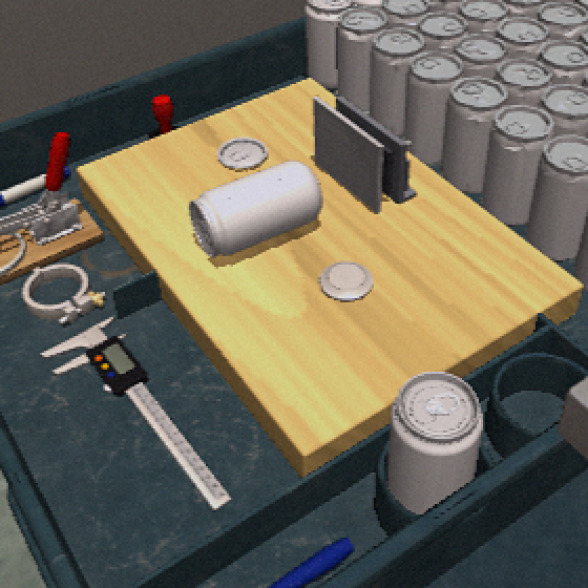

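View pics/t0c.png

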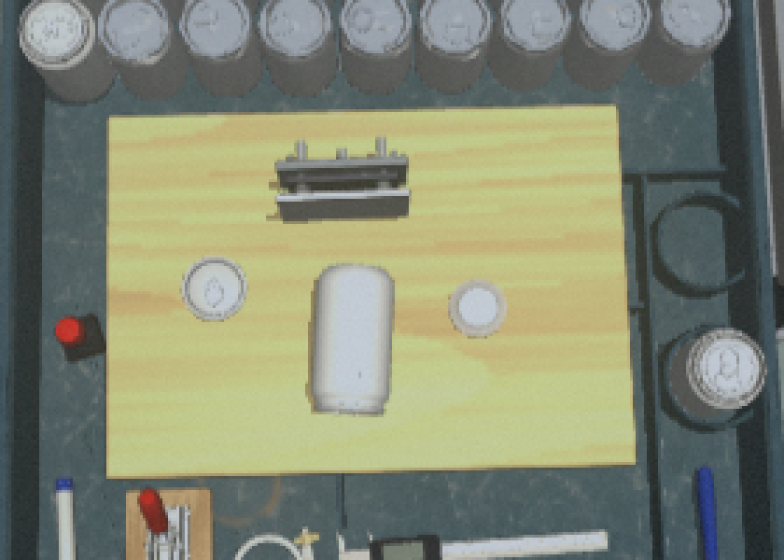

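```bash
cat > h.py <<'E'
from bench import r
import numpy as np
from scipy.optimize import least_squares
from scipy.spatial.transform import Rotation as R
def proj(m,p):
    T=m['cam_to_world'];K=m['intrinsics'];c=T[:3,:3].T@(np.asarray(p,float)-T[:3,3]);return np.array([K[0,0]*c[0]/c[2]+K[0,2],K[1,1]*c[1]/c[2]+K[1,2]])
def plane(m,px,z):
    T=m['cam_to_world'];K=m['intrinsics'];d=T[:3,:3]@np.array([(px[0]-K[0,2])/K[0,0],(px[1]-K[1,2])/K[1,1],1]);t=(z-T[2,3])/d[2];return T[:3,3]+t*d
def tri(ms,pxs):
    return least_squares(lambda p:np.concatenate([proj(m,p)-q for m,q in zip(ms,pxs)]),[500,0,80]).x
E
python3 - <<'E'
from h import *
s=r.camera_model("side");t=r.camera_model("top")
P={"foot":([275.8,206.7],[267,209],75),"top":([222.9,229.5],[263.3,258.2],75),"back":([289.8,210.6],[264.2,188.8],42),"pm":([293.3,196.2],[262.5,187.3],88),"end":([244.4,190.7],[213.4,209.4],42),"fer":([295,254.3],[310.2,219.7],42),"std":([331.7,357.6],[385.7,246.7],0),"stamp":([210.8,186],[170.5,234],0)}
for k,(a,b,z) in P.items(): print(k,tri([s,t],[a,b]).round(1),plane(s,a,z).round(1),plane(t,b,z).round(1))
E
```

```text
foot [557.7  29.   85.9] [567.   39.8  75. ] [557.4  30.2  75. ]
top [440.2  41.7  75.4] [439.6  42.4  75. ] [441.3  41.3  75. ]
back [607.9  38.6  46.3] [606.8  44.   42. ] [613.4  36.4  42. ]
pm [610.3  38.6  84. ] [609.   33.8  88. ] [607.5  39.5  88. ]
end [561.9 161.3  47.4] [563.  168.5  42. ] [565.2 161.   42. ]
fer [534.1 -73.9  43.6] [535.3 -72.7  42. ] [534.  -73.8  42. ]
std [ 469.4 -265.7   -7.9] [ 466.6 -269.4    0. ] [ 467.3 -263.1    0. ]
stamp [515.5 268.4  16.2] [529.4 288.2   0. ] [512.6 273.4   0. ]
```

The side view shows the can lying with its foot (crop ~320,195) towards the plate (face ~345,155) and its top end at ~205,225. The top view agrees: foot at crop row 265, top end at row 412, plate bottom edge from (281,221) to (409,216). Next I'll fit the can outline and the plate's yaw.

```bash
cat > fit.py <<'E'
from h import *
import cv2
def canpts(x,y,yaw,L=122,rad=33,zc=75):
    a=np.linspace(0,2*np.pi,60,endpoint=False);P=[]
    u=np.array([np.cos(yaw),np.sin(yaw),0]);v=np.array([-np.sin(yaw),np.cos(yaw),0]);w=np.array([0,0,1.])
    c=np.array([x,y,zc])  # mid of can
    for s,rr in((-L/2,rad-7),(-L/2+12,rad),(L/2-6,rad),(L/2,rad-6)):
        for t in a: P.append(c+u*s+rr*(v*np.cos(t)+w*np.sin(t)))
    return P
def mask_of(m,par):
    q=np.array([proj(m,p) for p in canpts(*par)],np.float32)
    h=cv2.convexHull((q*16).astype(np.int32)); im=np.zeros((420,560),np.uint8); cv2.fillConvexPoly(im,h,255,cv2.LINE_AA,4); return im/255.
E
python3 - <<'E'
from fit import *
from scipy.optimize import minimize
ms={};mk={}
for n in("side","top"):
    im=r.snapshot(n); ms[n]=r.camera_model(n)
    d=r.trace(n,"fallen_can"); print(n,[(e['conf'],e['mask'].sum(),e['position']) for e in d]); mk[n]=d[0]['mask'].astype(float)
    b=r.trace(n,"backstop"); print([(e['conf'],e['mask'].sum(),e['position']) for e in b])
    np.save(f"bm_{n}.npy",b[0]['mask'])
def run(ns):
    f=lambda p:sum(abs(mask_of(ms[n],(p[0],p[1],p[2]/50))-mk[n]).sum() for n in ns)
    o=minimize(f,[500,37,-3.],method='Nelder-Mead',options=dict(initial_simplex=[[500,37,-3],[508,37,-3],[500,45,-3],[500,37,1]]));p=o.x
    y=p[2]/50;print(ns,p[:2],np.degrees(y),o.fun,"foot",p[0]+61*np.cos(y),p[1]+61*np.sin(y),"top",p[0]-61*np.cos(y),p[1]-61*np.sin(y))
for ns in(["top"],["side"],["side","top"]): run(ns)
# plate in top : project hypothesised lines
t=ms["top"]
for z,(a,b) in {45:((281,221),(409,216)),131:((277,197),(410,192))}.items():
    A,B=[plane(t,(140+q[0]/2.8,110+q[1]/2.8),z) for q in(a,b)]
    print(z,A,B,(A+B)/2,np.degrees(np.arctan2(A[0]-B[0],A[1]-B[1])),np.linalg.norm(A-B))
for q in((107,117),(617,105),(635,464),(107,478)): print(plane(t,(140+q[0]/2.8,110+q[1]/2.8),42))
E
```

```text
side [(0.6, np.int64(1901), [250.0, 218.7])]
[(0.85, np.int64(1648), [299.0, 192.2])]
top [(0.88, np.int64(1402), [263.3, 234.3])]
[(0.45, np.int64(1442), [265.8, 234.6])]
['top'] [502.27402177  34.94388838] -3.8748848334247428 176.53333333333336 foot 563.1345755873267 30.821633006792375 top 441.41346795730465 39.06614374549569
['side'] [505.0618481   37.09025851] -3.8633972453686503 140.06274509803922 foot 565.9232271867847 32.98020553472549 top 444.20046900993134 41.200311484120526
['side', 'top'] [504.81309882  36.09819488] -4.467514117541617 322.956862745098 foot 565.627759994101 31.34667031426651 top 443.99843763659254 40.8497194487964
45 [613.83750621  94.59688775  45.        ] [615.60759218 -17.33802874  45.        ] [614.72254919  38.62942951  45.        ] -0.905972918891156 111.94891126811054
131 [615.76622342  91.91231298 131.        ] [617.34810219 -16.39297421 131.        ] [616.55716281  37.75966938 131.        ] -0.8367877084332095 108.31683882389844
[712.13876686 247.4298629   42.        ]
[ 712.63141693 -205.34438703   42.        ]
[ 395.45556676 -204.32496645   42.        ]
[395.28661219 245.38932677  42.        ]
```

```bash
python3 - <<'E'
import cv2
b=cv2.imread("pics/top0.png")[145:195,225:300]
cv2.imwrite("pics/t0d.png",cv2.resize(b,None,fx=10,fy=10,interpolation=3))
a=cv2.imread("pics/side0.png")[155:235,210:340]
cv2.imwrite("pics/s0d.png",cv2.resize(a,None,fx=6,fy=6,interpolation=3))
E
```

```text
(no output)
```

View pics/t0d.png

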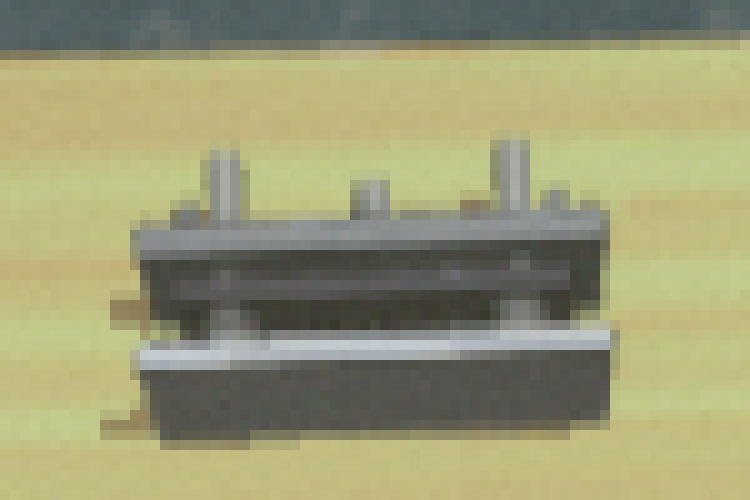

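View pics/s0d.png

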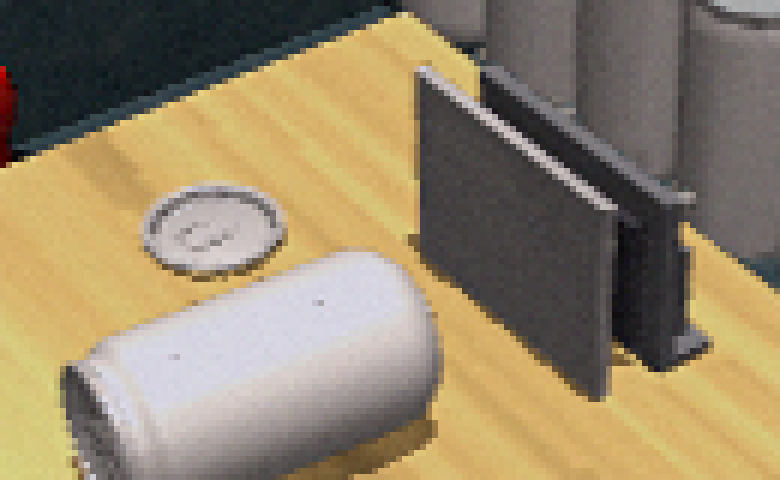

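```bash
cat >> h.py <<'E'
def inc(cmd,yaw,tgt,tyaw,pitch=0,tp=0):
    Rm=lambda y,p:R.from_euler('xyz',[-90,p,y],degrees=True)
    A=Rm(yaw,pitch);d=A.inv().apply(np.array(tgt)-np.array(cmd))/1000;w=(A.inv()*Rm(tyaw,tp)).as_rotvec()
    return d.round(4),w.round(4)
E
python3 - <<'E'
from h import *
print(inc([261.932,539.813,303.892],-25.886,[468,38.5,240],-4))
t=r.camera_model("top");s=r.camera_model("side")
for z,(a,b) in {45:((160,447),(605,427)),131:((140,368),(610,350))}.items():
    A,B=[plane(t,(225+q[0]/10,145+q[1]/10),z) for q in(a,b)];print(z,A,B,(A+B)/2,np.degrees(np.arctan2(B[0]-A[0],A[1]-B[1])))
for z,(a,b) in {45:((420,252),(603,398)),131:((417,72),(608,212))}.items():
    A,B=[plane(s,(210+q[0]/6,155+q[1]/6),z) for q in(a,b)];print(z,A,B,(A+B)/2,np.degrees(np.arctan2(B[0]-A[0],A[1]-B[1])))
print(r.sense()['tool_pos'],r.sense()['time'])
E
```

```text
(array([ 0.4043,  0.0639, -0.361 ]), array([ 0.   , -0.382,  0.   ]))
45 [611.8744806   93.05214953  45.        ] [614.24830375 -15.89956287  45.        ] [613.06139217  38.57629333  45.        ] 1.2481541503291997
131 [612.4005118   91.79325179 131.        ] [614.03692071 -15.32210337 131.        ] [613.21871625  38.23557421 131.        ] 0.8752436154245559
45 [615.42493716  94.73381157  45.        ] [619.46228916 -14.8038388   45.        ] [617.44361316  39.96498639  45.        ] 2.1108592536609336
131 [613.45076123  90.95116985 131.        ] [616.75751419 -17.16832157 131.        ] [615.10413771  36.89142414 131.        ] 1.7518020568971757
[261.95262198 539.82919154 303.90618207] 1.65
```

Call:
arm_command([
  [0.02, 0.003, -0.018, 0, -0.02, 0],
  [0.06, 0.01, -0.054, 0, -0.06, 0],
  [0.11, 0.017, -0.098, 0, -0.1, 0],
  [0.155, 0.025, -0.138, 0, -0.15, 0],
  [0.2, 0.032, -0.179, 0, -0.19, 0],
  [0.245, 0.039, -0.219, 0, -0.24, 0],
  [0.29, 0.046, -0.259, 0, -0.28, 0],
  [0.335, 0.053, -0.3, 0, -0.32, 0],
  [0.375, 0.06, -0.335, 0, -0.36, 0],
  [0.404, 0.064, -0.361, 0, -0.382, 0],
], jaw=-1, force=20)

```text
time: 2.9
tool_pos: [468.3, 36.4, 239.8]
tcp_rot: [-90.0, -0.0, -4.0]
ft_force: [0.3, 0.9, -0.0]
finger_gap: 85.5
```

```bash
python3 - <<'E'
from h import *
import cv2
s=r.sense();print(s)
for n in("wrist","top"):
    im=r.snapshot(n);cv2.imwrite(f"pics/{n}1.png",im[:,:,::-1])
print(r.sense()['tool_pos'])
E
```

```text
{'time': 2.9, 'joint_pos': array([-1.80763957e+00, -1.09122958e+01,  1.10031453e+02, -1.01544489e-02,
        8.08574644e+01, -8.77746223e+01]), 'qd': array([-34.83714379,  15.42994112, -10.20576428,   0.40346448,
        -5.40252588, -44.55803434]), 'joint_efforts': array([  2.70733327, -40.69932103, -47.53328919,  -0.30067449,
         0.25393789,   1.22179694]), 'tool_pos': array([468.27005272,  36.39585965, 239.79720001]), 'tcp_rot': array([-9.00091108e+01, -2.37499614e-02, -4.03140402e+00]), 'ft_force': array([ 0.26972116,  0.8947175 , -0.00845404]), 'wrist_torque': array([-0.05395817, -0.04989738, -0.0461343 ]), 'finger_gap': 85.54268938797154}
[468.52836808  35.46385716 239.57523614]
```

View pics/wrist1.png

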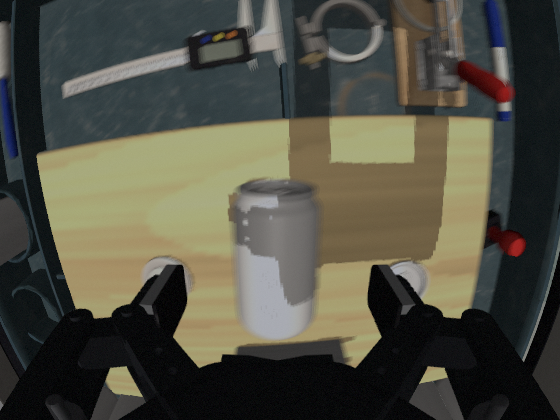

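The wrist view shows the can (columns 235–320) centred between the fingers (pads at columns ~165 and ~390), with its top rim at row ~185. I'll check the can axis from this view.

```bash
cat >> h.py <<'E'
def fish(m,px,z):
    K=m['intrinsics'];v=np.array([px[0]-K[0,2],px[1]-K[1,2]]);rr=np.hypot(*v);th=rr/K[0,0]
    d=np.r_[v/max(rr,1e-9)*np.sin(th),np.cos(th)];T=m['cam_to_world'];d=T[:3,:3]@d;return T[:3,3]+d*(z-T[2,3])/d[2]
E
python3 - <<'E'
from h import *
import cv2
print(r.sense()['tool_pos'],r.sense()['qd'].round(1))
m=r.camera_model("wrist");im=r.snapshot("wrist");cv2.imwrite("pics/wrist2.png",im[:,:,::-1])
for t,z in(("can_top",75),("fallen_can",75),("plate_middle",88)):
    for d in r.spot_point("wrist",t)[:1]: print(t,d['conf'],d['position'],fish(m,d['position'],z))
d=r.trace("wrist","fallen_can")
mk=d[0]['mask'];print(d[0]['conf'],mk.sum())
for row in range(190,335,20):
    c=np.where(mk[row])[0]
    if len(c):
        a,b=fish(m,(c[0]-.5,row),75),fish(m,(c[-1]+.5,row),75);print(row,c[0],c[-1],a.round(1),b.round(1),((a+b)/2).round(1))
rows=np.where(mk.any(1))[0];print(rows[[0,-1]])
E
```

```text
[468.52836808  35.46385716 239.57523614] [ 3.7 -1.1  0.6  1.7  1.3  4.7]
can_top 0.94 [284.9, 182.9] [443.77464326  42.57904988  75.        ]
fallen_can 0.65 [278.7, 323.8] [567.31110979  29.14328831  75.        ]
plate_middle 0.77 [294.9, 364.5] [606.01493538  40.99103224  88.        ]
0.66 12576
190 243 320 [446.7  11.   75. ] [450.9  68.5  75. ] [448.8  39.8  75. ]
210 237 324 [461.7   4.9  75. ] [466.6  71.   75. ] [464.1  37.9  75. ]
230 238 324 [477.7   3.9  75. ] [482.6  70.5  75. ] [480.1  37.2  75. ]
250 239 323 [494.3   2.8  75. ] [499.3  69.3  75. ] [496.8  36.   75. ]
270 241 321 [511.9   2.3  75. ] [516.8  67.3  75. ] [514.4  34.8  75. ]
290 242 320 [530.6   0.9  75. ] [535.5  66.2  75. ] [533.1  33.5  75. ]
310 242 319 [550.6  -1.6  75. ] [555.7  65.1  75. ] [553.1  31.7  75. ]
330 254 307 [572.8   6.4  75. ] [576.5  54.1  75. ] [574.7  30.2  75. ]
[177 338]
```

Call:
arm_command([
  [0, 0.008, -0.001, 0, 0, 0],
  [0, 0.025, -0.001, 0, 0, 0],
  [0, 0.045, -0.001, 0, 0, 0],
  [0, 0.065, -0.001, 0, 0, 0],
  [0, 0.085, -0.001, 0, 0, 0],
  [0, 0.1, -0.001, 0, 0, 0],
  [0, 0.109, -0.001, 0, 0, 0],
  [0, 0.113, -0.001, 0, 0, 0],
  [0, 0.113, -0.001, 0, 0, 0],
  [0, 0.113, -0.001, 0, 0, 0],
])

```text
time: 4.5
tool_pos: [468.2, 37.6, 127.6]
tcp_rot: [-90.0, -0.1, -4.0]
ft_force: [-0.8, -1.0, -0.6]
finger_gap: 85.3
```

Call:
arm_command([
  [0, 0, 0, 0, 0, 0],
  [0, 0, 0, 0, 0, 0],
  [0, 0, 0, 0, 0, 0],
  [0, 0, 0, 0, 0, 0],
  [0, 0, 0, 0, 0, 0],
  [0, 0, 0, 0, 0, 0],
  [0, 0, 0, 0, 0, 0],
  [0, 0, 0, 0, 0, 0],
  [0, 0, 0, 0, 0, 0],
  [0, 0, 0, 0, 0, 0],
], jaw=1, force=20)

```text
time: 5.75
tool_pos: [468.1, 37.6, 127.6]
tcp_rot: [-90.0, -0.1, -4.0]
ft_force: [-2.7, 0.1, 6.0]
finger_gap: 65.7
```

```bash
python3 - <<'E'
from h import *
import cv2
s=r.sense();print({k:np.round(v,2) for k,v in s.items()})
for n in("wrist","side"):
    im=r.snapshot(n);cv2.imwrite(f"pics/{n}3.png",im[:,:,::-1])
E
```

```text
{'time': np.float64(5.75), 'joint_pos': array([ -1.66,  -3.45, 115.72,  -0.  ,  67.67, -87.67]), 'qd': array([-0.03,  0.06,  0.04,  0.16,  0.01, -0.08]), 'joint_efforts': array([ -0.08, -39.02, -42.7 ,   0.08,  -0.61,   0.06]), 'tool_pos': array([468.14,  37.64, 127.58]), 'tcp_rot': array([-9.00e+01, -6.00e-02, -3.99e+00]), 'ft_force': array([-2.69,  0.08,  5.97]), 'wrist_torque': array([-0.07,  0.28,  0.11]), 'finger_gap': np.float64(65.73)}
```

View pics/side3.png

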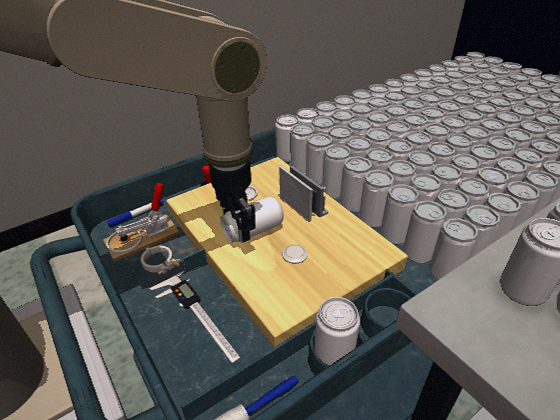

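View pics/wrist3.png

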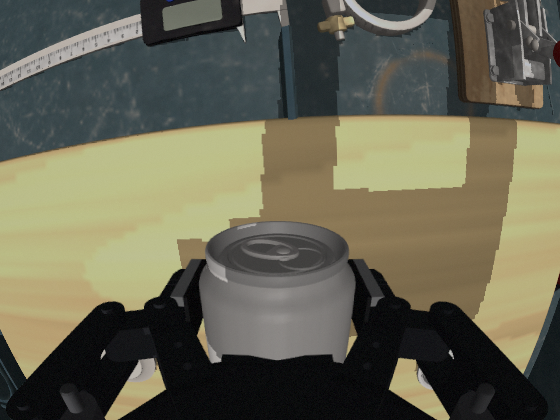

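Call:
arm_command([
  [0.002, -0.0005, 0, 0, -0.01, 0],
  [0.006, -0.0005, 0, 0, -0.02, 0],
  [0.011, -0.0005, 0.0005, 0, -0.035, 0],
  [0.017, -0.0005, 0.0005, 0, -0.05, 0],
  [0.023, -0.0005, 0.001, 0, -0.065, 0],
  [0.029, -0.0005, 0.001, 0, -0.08, 0],
  [0.034, -0.0005, 0.001, 0, -0.092, 0],
  [0.037, -0.0005, 0.0015, 0, -0.092, 0],
  [0.038, -0.0005, 0.0015, 0, -0.092, 0],
  [0.038, -0.0005, 0.0015, 0, -0.092, 0],
])

```text
time: 7.1
tool_pos: [505.4, 36.5, 127.6]
tcp_rot: [-90.0, 0.1, 1.3]
ft_force: [-5.6, 0.4, 7.0]
finger_gap: 65.5
```

```bash
python3 - <<'E'
from h import *
import cv2
s=r.sense();print({k:np.round(v,2) for k,v in s.items()})
for n in("top","side"):
    im=r.snapshot(n);c=im[140:260,200:360] if n=="top" else im[150:270,190:350];cv2.imwrite(f"pics/{n}4.png",cv2.resize(c,None,fx=4.5,fy=4.5,interpolation=3)[:,:,::-1])
E
```

```text
{'time': np.float64(7.1), 'joint_pos': array([ -1.67,   2.47, 109.84,  -0.  ,  67.76, -92.94]), 'qd': array([-0.03, -0.  ,  0.04, -0.03, -0.1 ,  0.07]), 'joint_efforts': array([ -0.16, -44.44, -44.32,   0.07,  -1.75,   0.  ]), 'tool_pos': array([505.4 ,  36.5 , 127.58]), 'tcp_rot': array([-9.00e+01,  7.00e-02,  1.27e+00]), 'ft_force': array([-5.59,  0.37,  6.96]), 'wrist_torque': array([ 0.02,  0.8 , -0.07]), 'finger_gap': np.float64(65.51)}
```

View pics/top4.png

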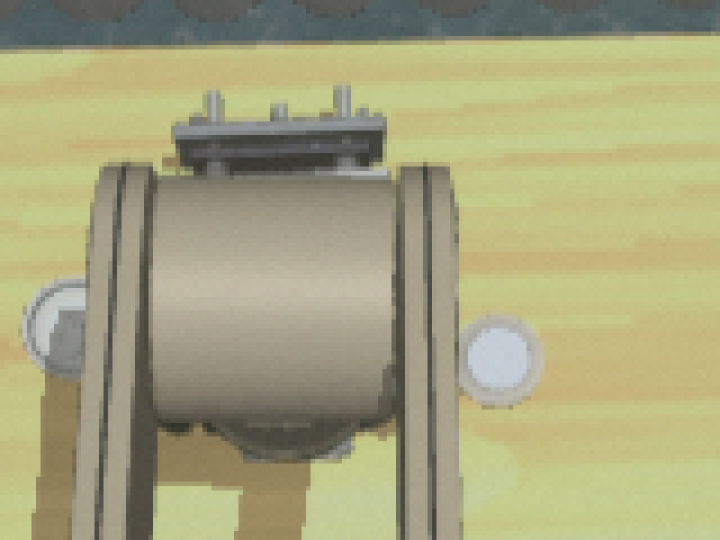

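View pics/side4.png

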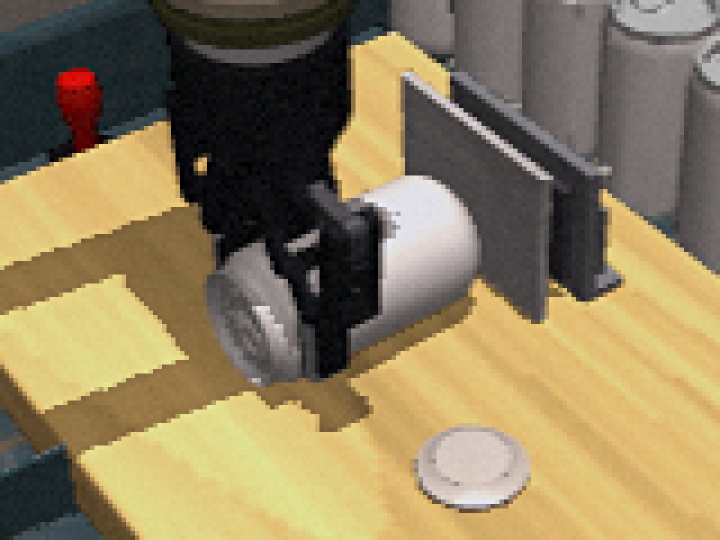

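Call:
arm_command([
  [0.001, -0.0003, 0, 0, 0, 0],
  [0.002, -0.0005, 0, 0, 0, 0],
  [0.003, -0.0005, 0, 0, 0, 0],
  [0.004, -0.0005, 0, 0, 0, 0],
  [0.005, -0.0005, 0, 0, 0, 0],
  [0.006, -0.0005, 0, 0, 0, 0],
  [0.006, -0.0005, 0, 0, 0, 0],
  [0.006, -0.0005, 0, 0, 0, 0],
  [0.006, -0.0005, 0, 0, 0, 0],
  [0.006, -0.0005, 0, 0, 0, 0],
])

```text
time: 8.45
tool_pos: [511.8, 36.6, 127.9]
tcp_rot: [-90.0, -0.0, 1.3]
ft_force: [0.3, 0.6, -3.5]
finger_gap: 65.2
```

Call:
arm_command([
  [0.001, 0.0002, 0, 0, 0, 0],
  [0.002, 0.0002, 0, 0, 0, 0],
  [0.003, 0.0002, 0, 0, 0, 0],
  [0.004, 0.0002, 0, 0, 0, 0],
  [0.004, 0.0002, 0, 0, 0, 0],
  [0.004, 0.0002, 0, 0, 0, 0],
  [0.004, 0.0002, 0, 0, 0, 0],
  [0.004, 0.0002, 0, 0, 0, 0],
  [0.004, 0.0002, 0, 0, 0, 0],
  [0.004, 0.0002, 0, 0, 0, 0],
])

```text
time: 9.7
tool_pos: [515.8, 36.7, 127.7]
tcp_rot: [-90.0, -0.0, 1.3]
ft_force: [-0.1, 0.4, -2.9]
finger_gap: 65.7
```

Call:
arm_command([
  [0.001, 0.0003, 0, 0, 0, 0],
  [0.002, 0.0003, 0, 0, 0, 0],
  [0.003, 0.0003, 0, 0, 0, 0],
  [0.004, 0.0003, 0, 0, 0, 0],
  [0.005, 0.0003, 0, 0, 0, 0],
  [0.005, 0.0003, 0, 0, 0, 0],
  [0.005, 0.0003, 0, 0, 0, 0],
  [0.005, 0.0003, 0, 0, 0, 0],
  [0.005, 0.0003, 0, 0, 0, 0],
  [0.005, 0.0003, 0, 0, 0, 0],
])

```text
time: 10.95
tool_pos: [519.6, 36.9, 127.6]
tcp_rot: [-90.0, 0.2, 1.3]
ft_force: [-12.2, -0.6, 9.7]
finger_gap: 65.7
```

Call:
arm_command([
  [0, -0.0003, 0, 0, 0, 0],
  [0, -0.0005, 0, 0, 0, 0],
  [0, -0.0005, 0, 0, 0, 0],
  [0, -0.0005, 0, 0, 0, 0],
  [0, -0.0005, 0, 0, 0, 0],
  [0, -0.0005, 0, 0, 0, 0],
  [0, -0.0005, 0, 0, 0, 0],
  [0, -0.0005, 0, 0, 0, 0],
  [0, -0.0005, 0, 0, 0, 0],
  [0, -0.0005, 0, 0, 0, 0],
])

```text
time: 12.2
tool_pos: [519.6, 36.8, 127.6]
tcp_rot: [-90.0, 0.2, 1.3]
ft_force: [-8.9, 0.4, 5.7]
finger_gap: 65.5
```

```bash
python3 - <<'E'
from h import *
import cv2
s=r.sense();print({k:np.round(v,2) for k,v in s.items()})
for n in("side",):
    im=r.snapshot(n);c=im[150:270,190:350];cv2.imwrite(f"pics/{n}5.png",cv2.resize(c,None,fx=4.5,fy=4.5,interpolation=3)[:,:,::-1])
E
```

```text
{'time': np.float64(12.2), 'joint_pos': array([ -1.58,   4.69, 107.51,  -0.  ,  67.98, -92.85]), 'qd': array([-0.03,  0.02,  0.09, -0.07, -0.11,  0.07]), 'joint_efforts': array([ -0.12, -48.01, -47.25,   0.1 ,  -3.1 ,  -0.12]), 'tool_pos': array([519.58,  36.84, 127.61]), 'tcp_rot': array([-90.  ,   0.18,   1.27]), 'ft_force': array([-8.91,  0.42,  5.72]), 'wrist_torque': array([-0.05,  1.31, -0.11]), 'finger_gap': np.float64(65.5)}
```

View pics/side5.png

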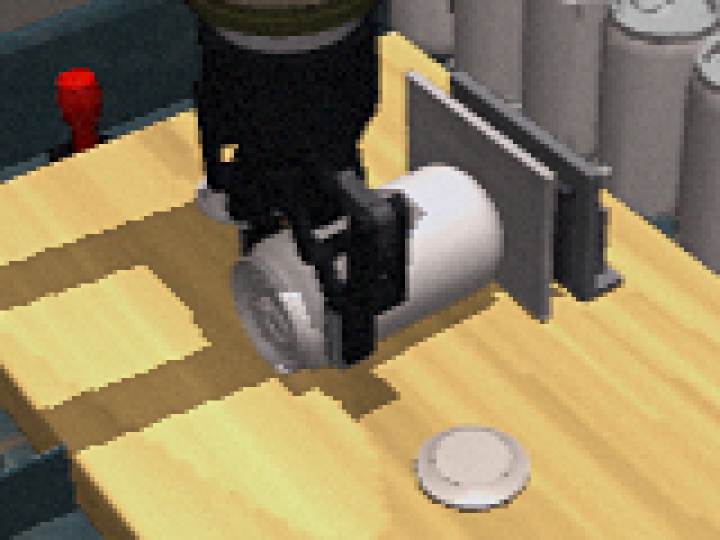

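```bash
cat > path.py <<'E'
import numpy as np
def path(phi,d=98,rx=4,rz=2):
    p=np.radians(phi);return d*(1-np.sin(p))-((33-rx)*np.cos(p)-rx*np.sin(p)+rx), d*np.cos(p)+(33-rz)*np.sin(p)+rz*(1-np.cos(p))-33
if __name__=="__main__":
    for f in np.arange(90,-1,-2.5): print(f,np.round(path(f),1),np.round(path(f,rx=0,rz=0),1))
E
python3 path.py
```

```text
90.0 [-0.  0.] [-0.  0.]
87.5 [-1.2  4.2] [-1.3  4.2]
85.0 [-2.2  8.2] [-2.5  8.4]
82.5 [-3.  12.3] [-3.5 12.5]
80.0 [-3.6 16.2] [-4.2 16.5]
77.5 [-4. 20.] [-4.8 20.4]
75.0 [-4.3 23.8] [-5.2 24.2]
72.5 [-4.4 27.4] [-5.4 27.9]
70.0 [-4.2 31. ] [-5.4 31.5]
67.5 [-3.9 34.4] [-5.2 35. ]
65.0 [-3.4 37.7] [-4.8 38.3]
62.5 [-2.8 40.8] [-4.2 41.5]
60.0 [-1.9 43.8] [-3.4 44.6]
57.5 [-0.9 46.7] [-2.4 47.5]
55.0 [ 0.4 49.5] [-1.2 50.2]
52.5 [ 1.8 52. ] [ 0.2 52.8]
50.0 [ 3.4 54.5] [ 1.7 55.3]
47.5 [ 5.1 56.7] [ 3.5 57.5]
45.0 [ 7.  58.8] [ 5.4 59.6]
42.5 [ 9.1 60.7] [ 7.5 61.5]
40.0 [11.4 62.5] [ 9.7 63.3]
37.5 [13.8 64. ] [12.2 64.8]
35.0 [16.3 65.4] [14.8 66.2]
32.5 [19.  66.6] [17.5 67.4]
30.0 [21.9 67.6] [20.4 68.4]
27.5 [24.9 68.5] [23.5 69.2]
25.0 [28.  69.1] [26.7 69.8]
22.5 [31.2 69.6] [30.  70.2]
20.0 [34.6 69.8] [33.5 70.4]
17.5 [38.1 69.9] [37.1 70.4]
15.0 [41.7 69.8] [40.8 70.2]
12.5 [45.3 69.4] [44.6 69.8]
10.0 [49.1 68.9] [48.5 69.2]
7.5 [53.  68.2] [52.5 68.5]
5.0 [56.9 67.3] [56.6 67.5]
2.5 [60.9 66.3] [60.8 66.3]
0.0 [65. 65.] [65. 65.]
```

Call:
arm_command([
  [-0.0005, -0.002, 0, 0, 0, 0],
  [-0.001, -0.004, 0, 0, 0, 0],
  [-0.0015, -0.006, 0, 0, 0, 0],
  [-0.002, -0.008, 0, 0, 0, 0],
  [-0.0025, -0.01, 0, 0, 0, 0],
  [-0.003, -0.012, 0, 0, 0, 0],
  [-0.0035, -0.014, 0, 0, 0, 0],
  [-0.0037, -0.016, 0, 0, 0, 0],
  [-0.0037, -0.016, 0, 0, 0, 0],
  [-0.0037, -0.016, 0, 0, 0, 0],
])

```text
time: 13.5
tool_pos: [517.1, 36.8, 144.0]
tcp_rot: [-90.0, -0.0, 1.3]
ft_force: [-4.5, 1.3, -4.5]
finger_gap: 65.8
```

```bash
python3 - <<'E'
from h import *
import cv2
s=r.sense();print({k:np.round(v,2) for k,v in s.items()})
for n in("side",):
    im=r.snapshot(n);c=im[150:270,190:350];cv2.imwrite(f"pics/{n}6.png",cv2.resize(c,None,fx=4.5,fy=4.5,interpolation=3)[:,:,::-1])
E
```

```text
{'time': np.float64(13.5), 'joint_pos': array([ -1.6 ,   2.88, 107.51,   0.  ,  69.59, -92.87]), 'qd': array([-0.05,  0.11,  0.09, -0.03, -0.05, -0.05]), 'joint_efforts': array([ -0.8 , -51.55, -50.3 ,  -0.24,  -1.56,   0.11]), 'tool_pos': array([517.13,  36.8 , 143.97]), 'tcp_rot': array([-9.00e+01, -2.00e-02,  1.28e+00]), 'ft_force': array([-4.47,  1.27, -4.49]), 'wrist_torque': array([0.11, 0.8 , 0.09]), 'finger_gap': np.float64(65.76)}
```

View pics/side6.png

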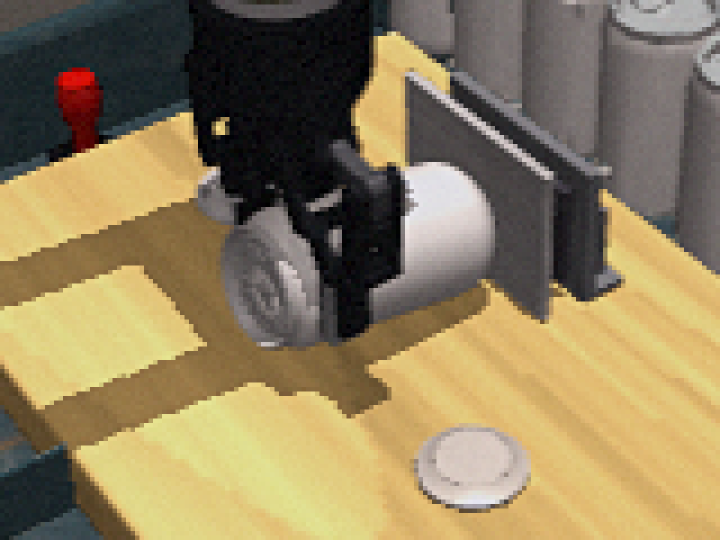

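The top end rose (about 27 px) while the foot stayed on the board at the plate, so the can is pivoting as planned. Continuing.

Call:
arm_command([
  [-0.0002, -0.002, 0, 0, 0, 0],
  [-0.0003, -0.005, 0, 0, 0, 0],
  [-0.0004, -0.008, 0, 0, 0, 0],
  [-0.0004, -0.011, 0, 0, 0, 0],
  [-0.0003, -0.014, 0, 0, 0, 0],
  [0, -0.017, 0, 0, 0, 0],
  [0.0003, -0.0195, 0, 0, 0, 0],
  [0.0006, -0.0215, 0, 0, 0, 0],
  [0.0006, -0.0215, 0, 0, 0, 0],
  [0.0006, -0.0215, 0, 0, 0, 0],
])

```text
time: 14.8
tool_pos: [517.7, 36.8, 165.4]
tcp_rot: [-90.0, -0.0, 1.3]
ft_force: [-3.9, 0.6, -4.4]
finger_gap: 65.3
```

```bash
python3 - <<'E'
from h import *
import cv2
s=r.sense();print({k:np.round(v,2) for k,v in s.items()})
for n in("side",):
    im=r.snapshot(n);c=im[150:270,190:350];cv2.imwrite(f"pics/{n}7.png",cv2.resize(c,None,fx=4.5,fy=4.5,interpolation=3)[:,:,::-1])
E
```

```text
{'time': np.float64(14.8), 'joint_pos': array([ -1.6 ,   1.41, 106.58,  -0.  ,  72.  , -92.87]), 'qd': array([ 0.01, -0.07,  0.15, -0.03, -0.  , -0.04]), 'joint_efforts': array([ -0.62, -50.56, -50.38,  -0.2 ,  -1.24,   0.09]), 'tool_pos': array([517.66,  36.78, 165.37]), 'tcp_rot': array([-9.00e+01, -1.00e-02,  1.28e+00]), 'ft_force': array([-3.93,  0.65, -4.41]), 'wrist_torque': array([0.11, 0.69, 0.11]), 'finger_gap': np.float64(65.29)}
```

View pics/side7.png

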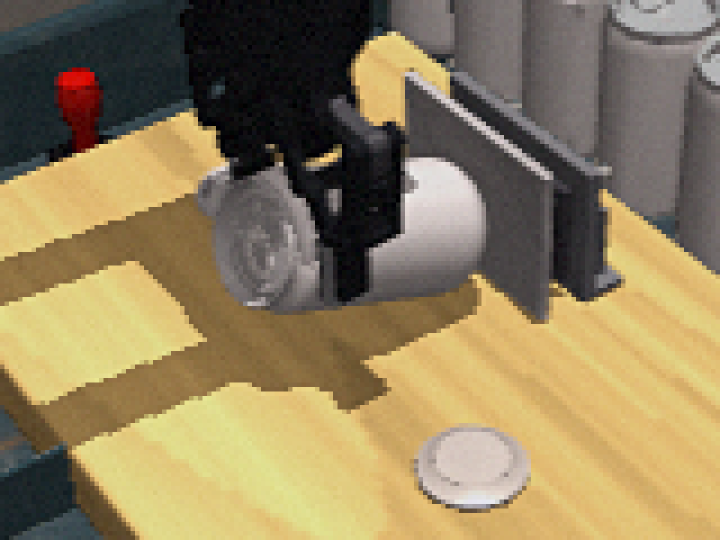

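Call:
arm_command([
  [0.0007, -0.003, 0, 0, 0, 0],
  [0.0017, -0.006, 0, 0, 0, 0],
  [0.0029, -0.009, 0, 0, 0, 0],
  [0.0043, -0.0118, 0, 0, 0, 0],
  [0.0058, -0.0143, 0, 0, 0, 0],
  [0.0076, -0.0168, 0, 0, 0, 0],
  [0.0094, -0.019, 0, 0, 0, 0],
  [0.0114, -0.021, 0, 0, 0, 0],
  [0.0114, -0.021, 0, 0, 0, 0],
  [0.0114, -0.021, 0, 0, 0, 0],
])

```text
time: 16.1
tool_pos: [527.9, 37.1, 186.0]
tcp_rot: [-90.0, 0.2, 1.3]
ft_force: [-9.9, 1.1, -2.5]
finger_gap: 65.8
```

```bash
python3 - <<'E'
from h import *
import cv2
s=r.sense();print({k:np.round(v,2) for k,v in s.items()})
for n in("side",):
    im=r.snapshot(n);c=im[150:270,190:350];cv2.imwrite(f"pics/{n}8.png",cv2.resize(c,None,fx=4.5,fy=4.5,interpolation=3)[:,:,::-1])
E
```

```text
{'time': np.float64(16.1), 'joint_pos': array([ -1.53,   1.78, 103.89,   0.  ,  74.51, -92.81]), 'qd': array([ 0.07, -0.11,  0.03,  0.03,  0.02, -0.  ]), 'joint_efforts': array([ -1.01, -51.59, -53.77,  -0.23,  -3.68,   0.11]), 'tool_pos': array([527.93,  37.13, 186.04]), 'tcp_rot': array([-89.99,   0.18,   1.28]), 'ft_force': array([-9.91,  1.13, -2.46]), 'wrist_torque': array([0.14, 1.74, 0.11]), 'finger_gap': np.float64(65.79)}
```

View pics/side8.png

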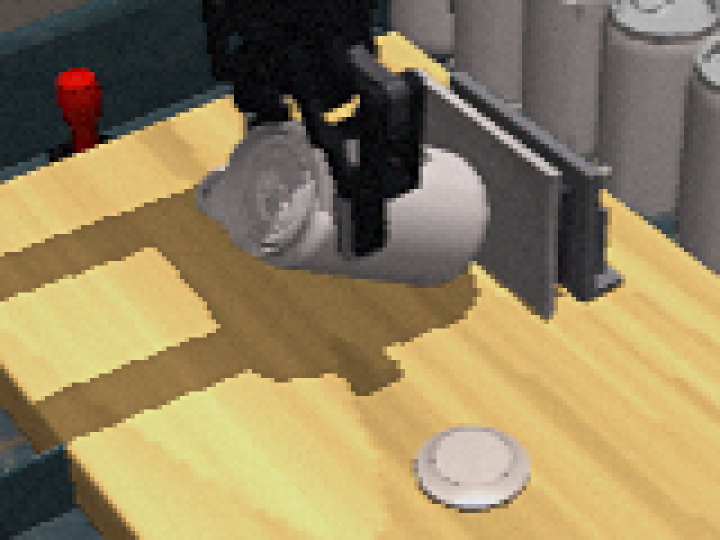

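```bash
cat > ov.py <<'E'
from h import *
import cv2,sys
def ov(fn,name,phis,tcp,dz=52.6,d=98,yaw=1.3):
    im=r.snapshot("side");m=r.camera_model("side");big=cv2.resize(im[150:270,190:350],None,fx=4.5,fy=4.5,interpolation=3)[:,:,::-1].copy()
    g=np.array(tcp)-[0,0,dz]
    a=np.linspace(0,2*np.pi,40)
    for phi,col in zip(phis,((0,0,255),(0,255,0),(255,0,0))):
        p=np.radians(phi);c,s=np.cos(np.radians(yaw)),np.sin(np.radians(yaw));ux=np.array([c,s,0]);v=np.array([-s,c,0])
        ax=-np.sin(p)*ux+np.array([0,0,np.cos(p)]);w=np.cos(p)*ux+np.array([0,0,np.sin(p)])
        F=g-d*ax
        print(phi,"foot",F.round(1))
        for L,rr in((6,33),(110,33),(122,26)):
            q=np.array([proj(m,F+L*ax+rr*(v*np.cos(t)+w*np.sin(t))) for t in a]);q=((q-[190,150])*4.5).astype(int)
            cv2.polylines(big,[q.reshape(-1,1,2)],True,col,1)
    cv2.imwrite(fn,big)
E
python3 - <<'E'
from ov import *
ov("pics/ov8.png","side",[45,55,65],r.sense()['tool_pos'])
E
```

```text
45 foot [597.2  38.7  64.2]
55 foot [608.2  38.9  77.3]
65 foot [616.7  39.1  92. ]
```

View pics/ov8.png

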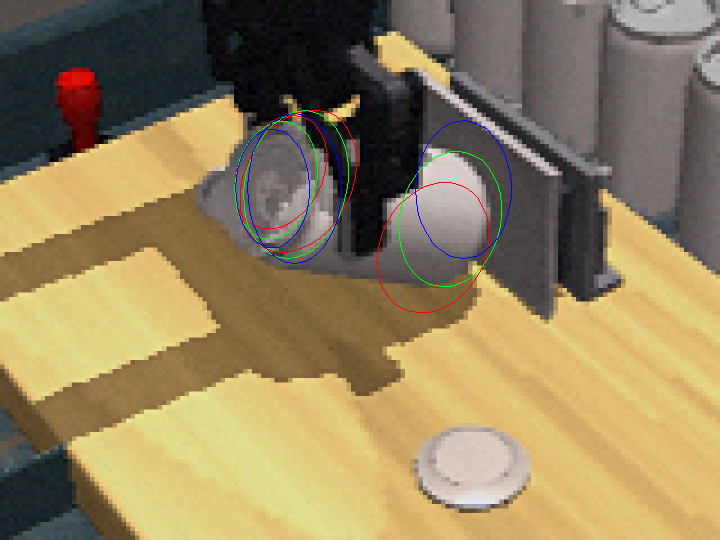

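```bash
cat > fitp.py <<'E'
from h import *
import cv2
from scipy.optimize import minimize
def sil(m,F,ax,w,v):
    a=np.linspace(0,2*np.pi,50);q=[]
    for L,rr in((0,27),(6,33),(110,33),(122,26)):
        q+= [proj(m,F+L*ax+rr*(v*np.cos(t)+w*np.sin(t))) for t in a]
    h=cv2.convexHull((np.array(q,np.float32)*16).astype(np.int32));im=np.zeros((420,560),np.uint8);cv2.fillConvexPoly(im,h,255,cv2.LINE_AA,4);return im/255.
def fit(g0,phi0,yaw=1.3,fn=None):
    im=r.snapshot("side");m=r.camera_model("side");d=r.trace("side","fallen_can")[0];M=d['mask'].astype(float)
    dark=im.max(2)<70
    dark=cv2.dilate(dark.astype(np.uint8),np.ones((3,3)))>0
    c,s=np.cos(np.radians(yaw)),np.sin(np.radians(yaw));ux=np.array([c,s,0]);v=np.array([-s,c,0])
    def build(p):
        f=np.radians(p[0]*2);ax=-np.sin(f)*ux+np.array([0,0,np.cos(f)]);w=np.cos(f)*ux+np.array([0,0,np.sin(f)])
        G=g0+p[3]*v ;F=G-(98+p[1])*ax+p[2]*w;return F,ax,w
    def cost(p):
        F,ax,w=build(p);S=sil(m,F,ax,w,v);D=abs(S-M);D[dark&(S>M)]=0;return D.sum()+3*(p[2]**2+p[3]**2)
    best=None
    for ph in phi0:
        x0=[ph/2,0,0,0];sx=np.array([x0]*5)+np.vstack([np.zeros(4),np.diag([4,4,3,2.])])
        o=minimize(cost,x0,method='Nelder-Mead',options=dict(initial_simplex=sx,maxiter=250))
        if best is None or o.fun<best.fun: best=o
    p=best.x;F,ax,w=build(p);print("conf",d['conf'],"area",M.sum(),"cost",round(best.fun,1),"phi",round(p[0]*2,1),"d",98+p[1],"perp",p[2:],"foot",F.round(1),"top",(F+122*ax).round(1),"lowest",(F-33*w)[2],(F-27*w)[2])
    if fn:
        S=sil(m,F,ax,w,v);big=im.copy();ct,_=cv2.findContours((S>.5).astype(np.uint8),0,2);cv2.drawContours(big,ct,-1,(255,0,0),1);ct,_=cv2.findContours(M.astype(np.uint8),0,2);cv2.drawContours(big,ct,-1,(0,255,0),1)
        cv2.imwrite(fn,cv2.resize(big[150:270,190:350],None,fx=4.5,fy=4.5,interpolation=0)[:,:,::-1])
    return F
E
python3 - <<'E'
from fitp import *
fit(r.sense()['tool_pos']-[0,0,52.6],[45,57],fn="pics/f8.png")
E
```

```text
conf 0.62 area 1295.0 cost 46.6 phi 56.9 d 89.76710722900607 perp [-1.22146939 -0.09643734] foot [602.5  38.7  83.4] top [500.3  36.4 150. ] lowest 55.77949464932985 60.806447970011355
```

View pics/f8.png

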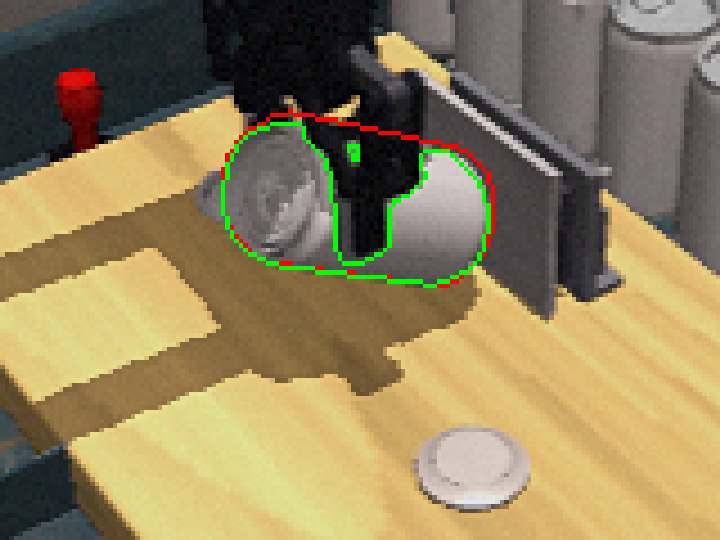

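The outline fit puts the can at about 57° from vertical. It is partly hung from the pads: foot centre at z≈83 mm, where about 70 mm would mean bearing on the board, and the limit is 92. Pad friction holds its angle. I'll turn the tool with the can about the jaw axis and come down.

Call:
arm_command([
  [0.001, 0.0005, 0, 0, 0, 0.02],
  [0.003, 0.0012, 0, 0, 0, 0.05],
  [0.0055, 0.002, 0, 0, 0, 0.085],
  [0.008, 0.0027, 0, 0, 0, 0.12],
  [0.0105, 0.0033, 0, 0, 0, 0.16],
  [0.013, 0.004, 0, 0, 0, 0.195],
  [0.015, 0.0045, 0, 0, 0, 0.225],
  [0.0165, 0.005, 0, 0, 0, 0.244],
  [0.0165, 0.005, 0, 0, 0, 0.244],
  [0.0165, 0.005, 0, 0, 0, 0.244],
])

```text
time: 17.55
tool_pos: [545.4, 37.3, 181.9]
tcp_rot: [-90.0, 14.0, 1.3]
ft_force: [-9.8, -0.5, 0.3]
finger_gap: 65.4
```

```bash
cat > st.py <<'E'
from fitp import *
import sys
s=r.sense();print({k:np.round(s[k],2) for k in('time','tool_pos','tcp_rot','ft_force','wrist_torque','finger_gap')})
A=R.from_euler('xyz',s['tcp_rot'],degrees=True);g=s['tool_pos']+52.6*A.apply([0,1,0]);print("grip",g.round(1))
fit(g,[float(a) for a in sys.argv[2:]],fn=sys.argv[1])
E
python3 st.py pics/f9.png 43 52
```

```text
{'time': np.float64(17.55), 'tool_pos': array([545.45,  37.32, 181.91]), 'tcp_rot': array([-90.01,  14.02,   1.27]), 'ft_force': array([-9.79, -0.47,  0.34]), 'wrist_torque': array([-0.02,  1.1 ,  0.04]), 'finger_gap': np.float64(65.38)}
grip [532.7  37.  130.9]
conf 0.62 area 1393.0 cost 91.1 phi 57.8 d 84.73894579859947 perp [-2.67406567 -1.10189732] foot [603.   37.5  83.4] top [499.8  35.2 148.5] lowest 55.48663612587353 60.56105314371835
```

View pics/f9.png

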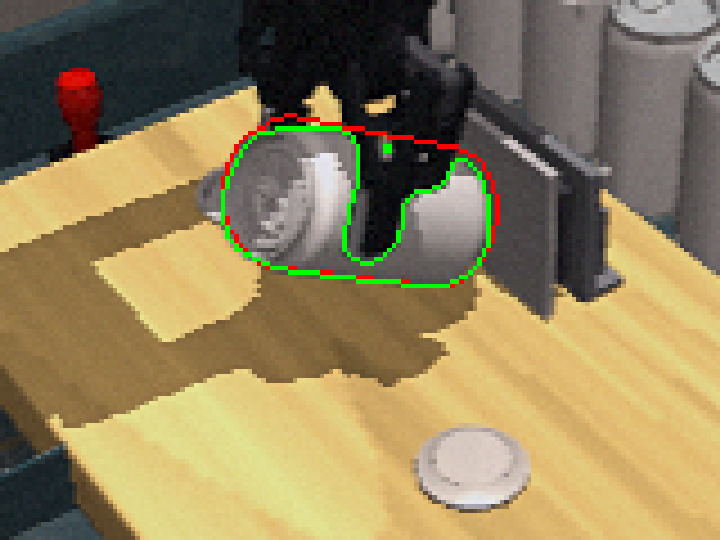

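```bash
python3 - <<'E'
from fitp import *
import cv2
im=r.snapshot("side");m=r.camera_model("side");d=r.trace("side","fallen_can")[0];M=d['mask'].astype(float)
dark=cv2.dilate((im.max(2)<70).astype(np.uint8),np.ones((3,3)))>0
c,s=np.cos(np.radians(1.3)),np.sin(np.radians(1.3));ux=np.array([c,s,0]);v=np.array([-s,c,0])
def build(phi,P,y,ρ=4,lift=0):
    f=np.radians(phi);ax=-np.sin(f)*ux+np.array([0,0,np.cos(f)]);w=np.cos(f)*ux+np.array([0,0,np.sin(f)])
    F=np.array([P-((33-ρ)*np.cos(f)-ρ*np.sin(f)+ρ),y,42+lift+(33-ρ)*np.sin(f)+ρ*(1-np.cos(f))]);return F,ax,w
def cost(F,ax,w):
    S=sil(m,F,ax,w,v);D=abs(S-M);D[dark&(S>M)]=0;return D.sum()
for lift in(0,4,8,12,16):
    o=minimize(lambda p:cost(*build(p[0]*2,p[1],p[2],lift=lift)),[25,617,38],method='Nelder-Mead',options=dict(initial_simplex=[[25,617,38],[29,617,38],[25,622,38],[25,617,42]]))
    F,ax,w=build(o.x[0]*2,o.x[1],o.x[2],lift=lift);print(lift,o.fun,o.x[0]*2,o.x[1:],F,(F+122*ax).round(1))
im=r.snapshot("wrist");cv2.imwrite("pics/w9.png",im[:,:,::-1])
im=r.snapshot("top");cv2.imwrite("pics/t9.png",cv2.resize(im[140:260,200:360],None,fx=4.5,fy=4.5,interpolation=3)[:,:,::-1])
m=r.camera_model("wrist")
for t in("can_top","fallen_can"):
    for e in r.spot_point("wrist",t)[:1]: print(t,e['conf'],e['position'])
E
```

```text
0 49.51764705882353 59.4571045013421 [628.16312514  53.89116985] [612.87080536  53.89116985  68.94348612] [507.8  51.5 130.9]
4 55.49411764705882 59.541536396096625 [625.79380221  49.5746949 ] [610.54129547  49.5746949   72.97025492] [505.4  47.2 134.8]
8 63.87843137254902 59.48810922020366 [623.29362171  45.01491724] [608.01591906  45.01491724  76.95332184] [502.9  42.6 138.9]
12 72.36470588235294 59.56777330800982 [620.86630549  41.18548552] [605.62617549  41.18548552  80.97856307] [500.5  38.8 142.8]
16 82.71372549019607 59.74557089079197 [618.75729963  36.86155415] [603.60110406  36.86155415  85.03473722] [498.2  34.5 146.5]
can_top 0.8 [277.5, 215.5]
fallen_can 0.87 [275.2, 371.6]
```

View pics/w9.png

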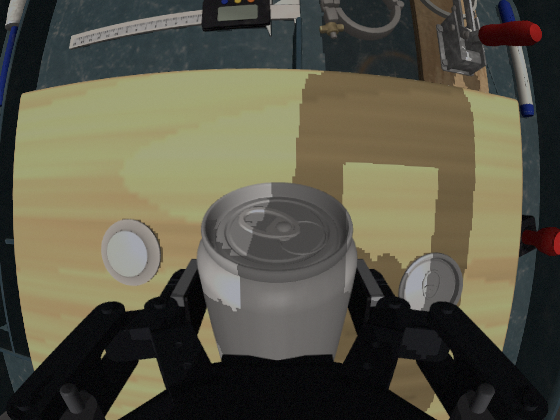

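View pics/t9.png

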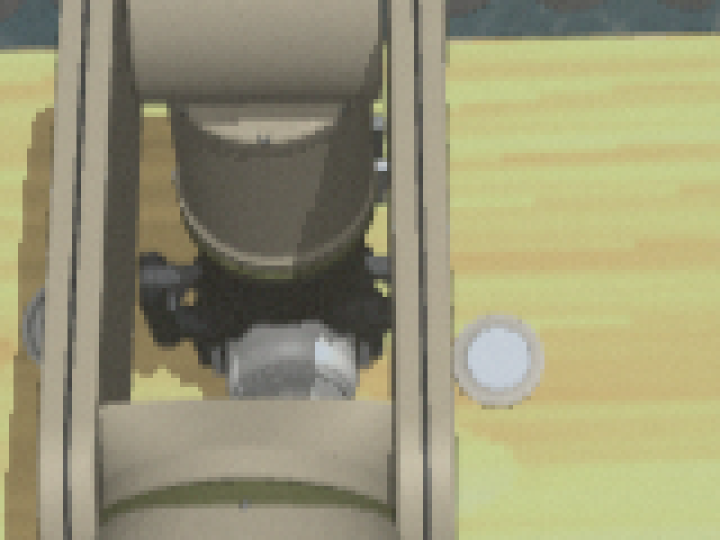

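Call:
arm_command([
  [-0.002, 0.001, 0, 0, 0, 0],
  [-0.0036, 0.0019, 0, 0, 0, 0],
  [-0.0015, 0.0025, 0, 0, 0, 0.03],
  [0.0012, 0.003, 0, 0, 0, 0.065],
  [0.004, 0.0037, 0, 0, 0, 0.105],
  [0.007, 0.0044, 0, 0, 0, 0.145],
  [0.01, 0.005, 0, 0, 0, 0.185],
  [0.0125, 0.0057, 0, 0, 0, 0.22],
  [0.0144, 0.0062, 0, 0, 0, 0.244],
  [0.0144, 0.0062, 0, 0, 0, 0.244],
])

```text
time: 19.2
tool_pos: [558.7, 37.7, 172.7]
tcp_rot: [-90.0, 28.0, 1.3]
ft_force: [-5.1, 1.1, 6.8]
finger_gap: 65.3
```

```bash
python3 st.py pics/f10.png 43 55
```

```text
{'time': np.float64(19.2), 'tool_pos': array([558.74,  37.71, 172.71]), 'tcp_rot': array([-90.  ,  28.04,   1.27]), 'ft_force': array([-5.07,  1.13,  6.83]), 'wrist_torque': array([ 0.08,  0.76, -0.  ]), 'finger_gap': np.float64(65.3)}
grip [534.   37.2 126.3]
conf 0.7 area 1314.0 cost 144.4 phi 48.8 d 81.39262428094386 perp [-2.20771784  0.03102196] foot [593.8  38.5  71. ] top [502.   36.5 151.4] lowest 46.184399738432845 50.698981195666036
```

View pics/f10.png

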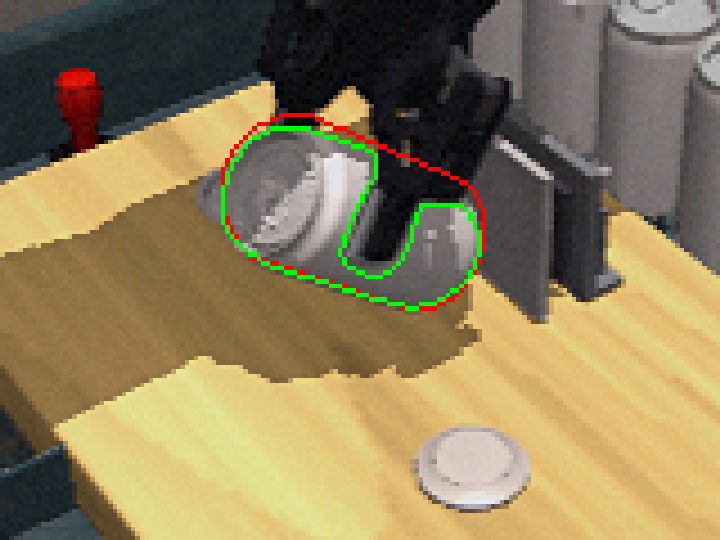

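Call:
arm_command([
  [0.0015, -0.0006, 0, 0, 0, 0.018],
  [0.004, -0.0014, 0, 0, 0, 0.048],
  [0.0068, -0.0023, 0, 0, 0, 0.08],
  [0.0095, -0.0031, 0, 0, 0, 0.112],
  [0.0123, -0.004, 0, 0, 0, 0.145],
  [0.015, -0.0048, 0, 0, 0, 0.177],
  [0.0178, -0.0057, 0, 0, 0, 0.209],
  [0.02, -0.0064, 0, 0, 0, 0.235],
  [0.0209, -0.0066, 0, 0, 0, 0.244],
  [0.0209, -0.0066, 0, 0, 0, 0.244],
])

```text
time: 20.55
tool_pos: [579.3, 38.1, 167.7]
tcp_rot: [-90.0, 42.2, 1.3]
ft_force: [-7.7, 0.4, 4.2]
finger_gap: 65.4
```

```bash
python3 st.py pics/f11.png 33 45
```

```text
{'time': np.float64(20.55), 'tool_pos': array([579.33,  38.14, 167.73]), 'tcp_rot': array([-90.  ,  42.17,   1.27]), 'ft_force': array([-7.7 ,  0.42,  4.24]), 'wrist_torque': array([ 0.03,  0.88, -0.06]), 'finger_gap': np.float64(65.37)}
grip [544.   37.4 128.7]
conf 0.57 area 1469.0 cost 150.4 phi 43.0 d 79.84785443806635 perp [-3.89870175 -0.43932267] foot [595.6  38.1  67.7] top [512.5  36.2 156.9] lowest 45.16927097836929 49.25874917027983
```

View pics/f11.png

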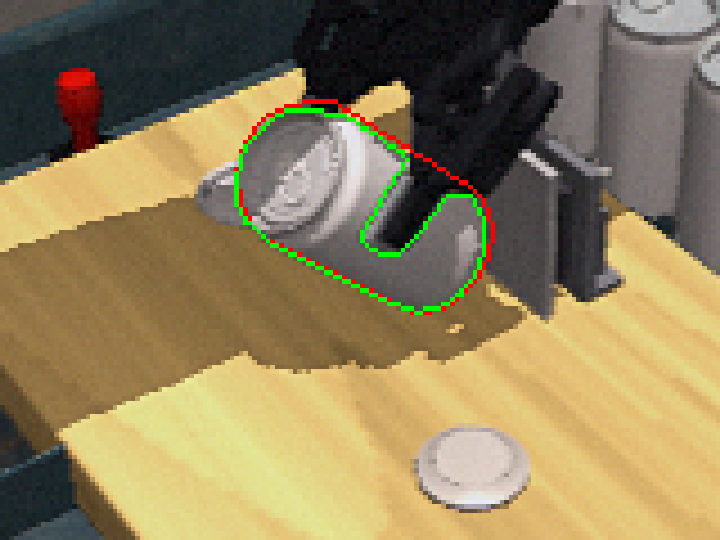

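```bash
cat > rows.py <<'E'
import numpy as np,sys
def rows(G0,ps0,pts,L=52.6):
    # pts: list of (Gx,Gz,psi) ; returns tool frame rows from G0,ps0
    T=lambda G,p:np.array(G)+L*np.array([np.sin(np.radians(p)),np.cos(np.radians(p))])
    t0=T(G0,ps0);c,s=np.cos(np.radians(ps0)),np.sin(np.radians(ps0))
    out=[]
    for x,z,p in pts:
        d=(T((x,z),p)-t0)/1000
        out.append([round(c*d[0]-s*d[1],4),round(-s*d[0]-c*d[1],4),0,0,0,round(np.radians(p-ps0),3)])
    return out
def lin(a,b,n): return [tuple(np.array(a)+(np.array(b)-np.array(a))*(3*k*k-2*k**3 if 1 else k)) for k in np.linspace(0,1,n+1)[1:]]
E
python3 -c "
from rows import *
print(rows((544,128.7),42.2,lin((544,128.7,42.2),(544.3,129,14),9)))"
```

```text
[[np.float64(-0.0009), np.float64(-0.0), 0, 0, 0, np.float64(-0.017)], [np.float64(-0.0033), np.float64(0.0), 0, 0, 0, np.float64(-0.062)], [np.float64(-0.0067), np.float64(0.0003), 0, 0, 0, np.float64(-0.128)], [np.float64(-0.0107), np.float64(0.0009), 0, 0, 0, np.float64(-0.205)], [np.float64(-0.0149), np.float64(0.0019), 0, 0, 0, np.float64(-0.287)], [np.float64(-0.0187), np.float64(0.0031), 0, 0, 0, np.float64(-0.365)], [np.float64(-0.0219), np.float64(0.0044), 0, 0, 0, np.float64(-0.43)], [np.float64(-0.0241), np.float64(0.0054), 0, 0, 0, np.float64(-0.475)], [np.float64(-0.0248), np.float64(0.0058), 0, 0, 0, np.float64(-0.492)]]
```

Call:
arm_command([
  [-0.0009, 0, 0, 0, 0, -0.017],
  [-0.0033, 0, 0, 0, 0, -0.062],
  [-0.0067, 0.0003, 0, 0, 0, -0.128],
  [-0.0107, 0.0009, 0, 0, 0, -0.205],
  [-0.0149, 0.0019, 0, 0, 0, -0.287],
  [-0.0187, 0.0031, 0, 0, 0, -0.365],
  [-0.0219, 0.0044, 0, 0, 0, -0.43],
  [-0.0241, 0.0054, 0, 0, 0, -0.475],
  [-0.0248, 0.0058, 0, 0, 0, -0.492],
  [-0.0248, 0.0058, 0, 0, 0, -0.492],
])

```text
time: 21.9
tool_pos: [557.0, 37.7, 179.7]
tcp_rot: [-90.0, 13.9, 1.3]
ft_force: [-3.3, 0.2, -3.5]
finger_gap: 65.3
```

```bash
python3 st.py pics/f12.png 35 45
```

```text
{'time': np.float64(21.9), 'tool_pos': array([556.96,  37.72, 179.67]), 'tcp_rot': array([-89.99,  13.86,   1.28]), 'ft_force': array([-3.26,  0.19, -3.48]), 'wrist_torque': array([0.09, 0.42, 0.01]), 'finger_gap': np.float64(65.28)}
grip [544.4  37.4 128.6]
conf 0.63 area 1441.0 cost 162.9 phi 44.1 d 75.65510713867994 perp [-4.51461217 -0.77871041] foot [593.8  37.8  71.1] top [508.9  35.9 158.7] lowest 48.165128779841325 52.340219912654774
```

View pics/f12.png

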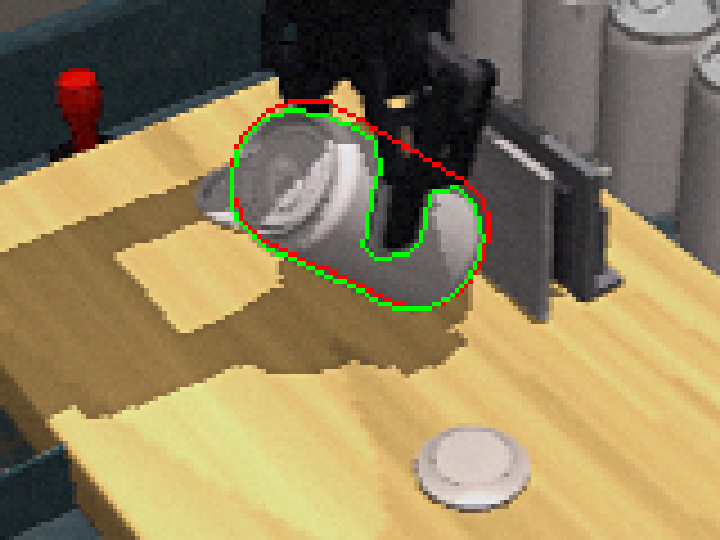

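```bash
python3 -c "
from rows import *
import numpy as np
k=np.linspace(0,1,10)[1:];k=3*k*k-2*k**3
ph=40-24*k; P=615.5
p=np.radians(ph);x=P-(29*np.cos(p)-4*np.sin(p)+4)-78.5*np.sin(p);z=42+31*np.sin(p)+2*(1-np.cos(p))+78.5*np.cos(p)
x+=(543.3-544.1)*(1-k)
print(x.round(1),z.round(1))
z=z+(124.3-z[0])*(1-k)*.999
for q in rows((543.3,124.3),13.9,list(zip(x,z,13.9+27*k)),57): print([float(v) for v in q])"
```

```text
[541.2 542.8 545.4 548.7 552.4 556.3 559.7 562.2 563.1] [122.9 123.8 124.8 125.8 126.3 126.5 126.4 126.2 126.1]
[-0.0011, 0.0006, 0.0, 0.0, 0.0, 0.016]
[0.0028, -0.0005, 0.0, 0.0, 0.0, 0.059]
[0.0086, -0.0016, 0.0, 0.0, 0.0, 0.122]
[0.0158, -0.0024, 0.0, 0.0, 0.0, 0.197]
[0.0237, -0.0026, 0.0, 0.0, 0.0, 0.275]
[0.0315, -0.0022, 0.0, 0.0, 0.0, 0.349]
[0.0382, -0.0014, 0.0, 0.0, 0.0, 0.412]
[0.0429, -0.0006, 0.0, 0.0, 0.0, 0.455]
[0.0447, -0.0003, 0.0, 0.0, 0.0, 0.471]
```

Call:
arm_command([
  [-0.001, 0.0003, 0, 0, 0, 0.016],
  [0.0028, -0.0005, 0, 0, 0, 0.059],
  [0.0086, -0.0016, 0, 0, 0, 0.122],
  [0.0158, -0.0024, 0, 0, 0, 0.197],
  [0.0237, -0.0026, 0, 0, 0, 0.275],
  [0.0315, -0.0022, 0, 0, 0, 0.349],
  [0.0382, -0.0014, 0, 0, 0, 0.412],
  [0.0429, -0.0006, 0, 0, 0, 0.455],
  [0.0447, -0.0003, 0, 0, 0, 0.471],
  [0.0447, -0.0003, 0, 0, 0, 0.471],
])

```text
time: 23.25
tool_pos: [602.2, 38.4, 170.8]
tcp_rot: [-90.0, 40.6, 1.2]
ft_force: [0.7, 0.4, 4.5]
finger_gap: 65.4
```

```bash
sed -i 's/52.6/57/' st.py; python3 st.py pics/f13.png 15 28
```

```text
{'time': np.float64(23.25), 'tool_pos': array([602.17,  38.43, 170.78]), 'tcp_rot': array([-90.03,  40.6 ,   1.24]), 'ft_force': array([0.72, 0.41, 4.54]), 'wrist_torque': array([ 0.02, -0.14,  0.01]), 'finger_gap': np.float64(65.43)}
grip [565.1  37.6 127.5]
conf 0.64 area 1513.0 cost 124.9 phi 19.9 d 74.69491287840859 perp [-1.79319764  0.9804049 ] foot [588.8  39.1  56.7] top [547.3  38.2 171.4] lowest 45.419136122587375 47.46383264990745
```

View pics/f13.png

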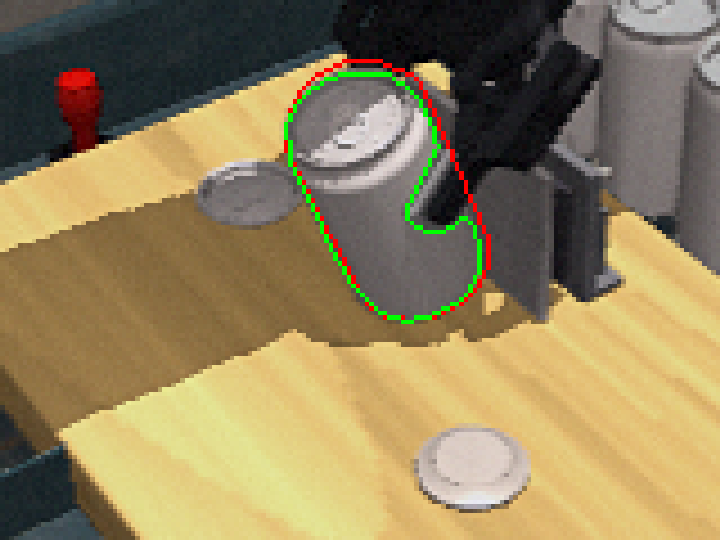

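```bash
python3 -c "
from rows import *
a=(565.1,127.5,40.6)
for q in rows(a[:2],a[2],lin(a,(575,124,32),9),57): print([float(v) for v in q])"
```

```text
[0.0, -0.0001, 0.0, 0.0, 0.0, -0.005]
[0.0002, -0.0005, 0.0, 0.0, 0.0, -0.019]
[0.0003, -0.0009, 0.0, 0.0, 0.0, -0.039]
[0.0005, -0.0015, 0.0, 0.0, 0.0, -0.063]
[0.0007, -0.002, 0.0, 0.0, 0.0, -0.088]
[0.0009, -0.0025, 0.0, 0.0, 0.0, -0.111]
[0.0011, -0.0028, 0.0, 0.0, 0.0, -0.131]
[0.0012, -0.0031, 0.0, 0.0, 0.0, -0.145]
[0.0013, -0.0031, 0.0, 0.0, 0.0, -0.15]
```

Call:
arm_command([
  [0, -0.0001, 0, 0, 0, -0.005],
  [0.0002, -0.0005, 0, 0, 0, -0.019],
  [0.0003, -0.0009, 0, 0, 0, -0.039],
  [0.0005, -0.0015, 0, 0, 0, -0.063],
  [0.0007, -0.002, 0, 0, 0, -0.088],
  [0.0009, -0.0025, 0, 0, 0, -0.111],
  [0.0011, -0.0028, 0, 0, 0, -0.131],
  [0.0012, -0.003, 0, 0, 0, -0.145],
  [0.0013, -0.0031, 0, 0, 0, -0.15],
  [0.0013, -0.0031, 0, 0, 0, -0.15],
])

```text
time: 24.6
tool_pos: [603.6, 38.6, 172.7]
tcp_rot: [-90.0, 32.2, 1.3]
ft_force: [-2.0, -0.6, 8.4]
finger_gap: 65.4
```

```bash
python3 st.py pics/f14.png 10 20
```

```text
{'time': np.float64(24.6), 'tool_pos': array([603.56,  38.61, 172.72]), 'tcp_rot': array([-90.01,  32.15,   1.26]), 'ft_force': array([-1.99, -0.55,  8.4 ]), 'wrist_torque': array([-0.06,  1.  ,  0.04]), 'finger_gap': np.float64(65.38)}
grip [573.2  37.9 124.5]
conf 0.57 area 1581.0 cost 116.9 phi 14.0 d 73.630115208619 perp [-2.58376271  1.44072188] foot [588.5  39.7  52.4] top [559.   39.  170.8] lowest 44.42476849186794 45.872363898744155
```

View pics/f14.png

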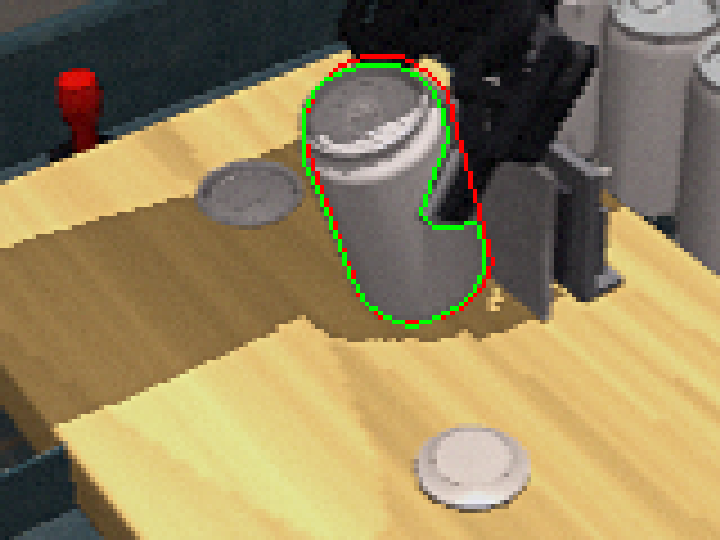

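```bash
python3 -c "
from rows import *
a=(573.2,124.5,32.2)
for q in rows(a[:2],a[2],lin(a,(582.5,124.3,26),9),57): print([float(v) for v in q])"
```

```text
[0.0001, -0.0002, 0.0, 0.0, 0.0, -0.004]
[0.0002, -0.0006, 0.0, 0.0, 0.0, -0.014]
[0.0005, -0.0012, 0.0, 0.0, 0.0, -0.028]
[0.0008, -0.0019, 0.0, 0.0, 0.0, -0.045]
[0.0011, -0.0027, 0.0, 0.0, 0.0, -0.063]
[0.0013, -0.0034, 0.0, 0.0, 0.0, -0.08]
[0.0016, -0.0039, 0.0, 0.0, 0.0, -0.095]
[0.0018, -0.0043, 0.0, 0.0, 0.0, -0.104]
[0.0018, -0.0045, 0.0, 0.0, 0.0, -0.108]
```

Call:
arm_command([
  [0.0001, -0.0002, 0, 0, 0, -0.004],
  [0.0002, -0.0006, 0, 0, 0, -0.014],
  [0.0005, -0.0012, 0, 0, 0, -0.028],
  [0.0008, -0.0019, 0, 0, 0, -0.045],
  [0.0011, -0.0027, 0, 0, 0, -0.063],
  [0.0013, -0.0034, 0, 0, 0, -0.08],
  [0.0016, -0.0039, 0, 0, 0, -0.095],
  [0.0018, -0.0043, 0, 0, 0, -0.104],
  [0.0018, -0.0045, 0, 0, 0, -0.108],
  [0.0018, -0.0045, 0, 0, 0, -0.108],
])

```text
time: 25.95
tool_pos: [607.6, 38.8, 174.2]
tcp_rot: [-90.0, 26.0, 1.3]
ft_force: [-3.0, 0.9, -2.7]
finger_gap: 64.8
```

```bash
python3 st.py pics/f15.png 3 12
```

```text
{'time': np.float64(25.95), 'tool_pos': array([607.62,  38.76, 174.16]), 'tcp_rot': array([-90.  ,  25.95,   1.27]), 'ft_force': array([-3.03,  0.91, -2.7 ]), 'wrist_torque': array([ 0.01,  0.13, -0.  ]), 'finger_gap': np.float64(64.84)}
grip [582.7  38.2 122.9]
conf 0.83 area 1641.0 cost 134.0 phi 1.4 d 71.80028206229936 perp [-2.36096692  1.55151494] foot [582.   39.7  51.1] top [579.1  39.7 173. ] lowest 50.2780503995495 50.421577523553346
```

View pics/f15.png

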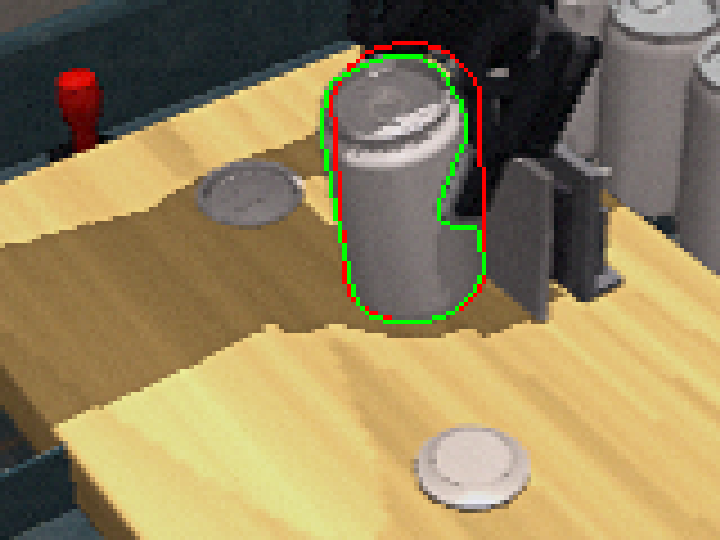

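```bash
python3 -c "
from rows import *
a=(582.7,122.9,26)
for q in rows(a[:2],a[2],lin(a,(586,120.9,24),9),57): print([float(v) for v in q])"
```

```text
[0.0001, 0.0, 0.0, 0.0, 0.0, -0.001]
[0.0002, 0.0, 0.0, 0.0, 0.0, -0.004]
[0.0005, 0.0001, 0.0, 0.0, 0.0, -0.009]
[0.0008, 0.0002, 0.0, 0.0, 0.0, -0.015]
[0.0011, 0.0002, 0.0, 0.0, 0.0, -0.02]
[0.0014, 0.0003, 0.0, 0.0, 0.0, -0.026]
[0.0016, 0.0003, 0.0, 0.0, 0.0, -0.031]
[0.0018, 0.0004, 0.0, 0.0, 0.0, -0.034]
[0.0019, 0.0004, 0.0, 0.0, 0.0, -0.035]
```

Call:
arm_command([
  [0.0001, 0, 0, 0, 0, -0.001],
  [0.0002, 0, 0, 0, 0, -0.004],
  [0.0005, 0.0001, 0, 0, 0, -0.009],
  [0.0008, 0.0002, 0, 0, 0, -0.015],
  [0.0011, 0.0002, 0, 0, 0, -0.02],
  [0.0014, 0.0003, 0, 0, 0, -0.026],
  [0.0016, 0.0003, 0, 0, 0, -0.031],
  [0.0018, 0.0004, 0, 0, 0, -0.034],
  [0.0019, 0.0004, 0, 0, 0, -0.035],
  [0.0019, 0.0004, 0, 0, 0, -0.035],
])

```text
time: 27.3
tool_pos: [609.1, 38.8, 173.0]
tcp_rot: [-90.0, 24.0, 1.3]
ft_force: [-2.8, 0.0, -1.9]
finger_gap: 65.1
```

```bash
python3 st.py pics/f16.png 1 6
```

```text
{'time': np.float64(27.3), 'tool_pos': array([609.15,  38.8 , 173.02]), 'tcp_rot': array([-90.  ,  23.95,   1.27]), 'ft_force': array([-2.84,  0.04, -1.89]), 'wrist_torque': array([-0.01,  0.25,  0.02]), 'finger_gap': np.float64(65.06)}
grip [586.   38.3 120.9]
conf 0.85 area 1601.0 cost 138.0 phi -0.5 d 71.22137816665001 perp [-2.23265361  1.50696843] foot [583.1  39.7  49.7] top [584.2  39.8 171.7] lowest 50.0228657076201 49.96970662231363
```

View pics/f16.png

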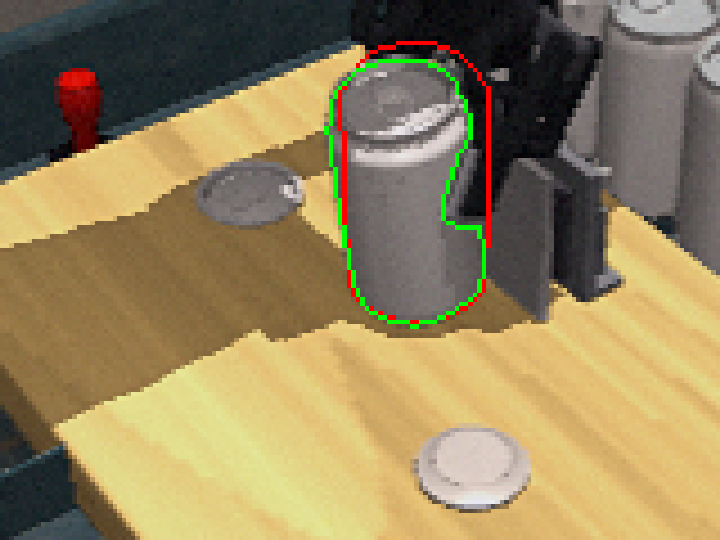

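```bash
python3 - <<'E'
from fitp import *
im=r.snapshot("side");m=r.camera_model("side");big=cv2.resize(im[150:270,190:350],None,fx=4.5,fy=4.5,interpolation=3)[:,:,::-1].copy()
c,s=np.cos(np.radians(1.3)),np.sin(np.radians(1.3));ux=np.array([c,s,0]);v=np.array([-s,c,0])
for phi,F0,col in((0,(582.5,38.5,42),(0,0,255)),(5,(583,38.5,45),(0,255,0))):
    f=np.radians(phi);ax=-np.sin(f)*ux+np.array([0,0,np.cos(f)]);w=np.cos(f)*ux+np.array([0,0,np.sin(f)])
    S=sil(m,np.array(F0),ax,w,v);ct,_=cv2.findContours((cv2.resize(S[150:270,190:350],None,fx=4.5,fy=4.5)>.5).astype(np.uint8),0,2);cv2.drawContours(big,ct,-1,col,1)
cv2.imwrite("pics/o16.png",big)
im=r.snapshot("wrist");cv2.imwrite("pics/w16.png",im[:,:,::-1])
im=r.snapshot("top");cv2.imwrite("pics/t16.png",cv2.resize(im[140:260,200:360],None,fx=4.5,fy=4.5,interpolation=3)[:,:,::-1])
E
```

```text
(no output)
```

View pics/o16.png

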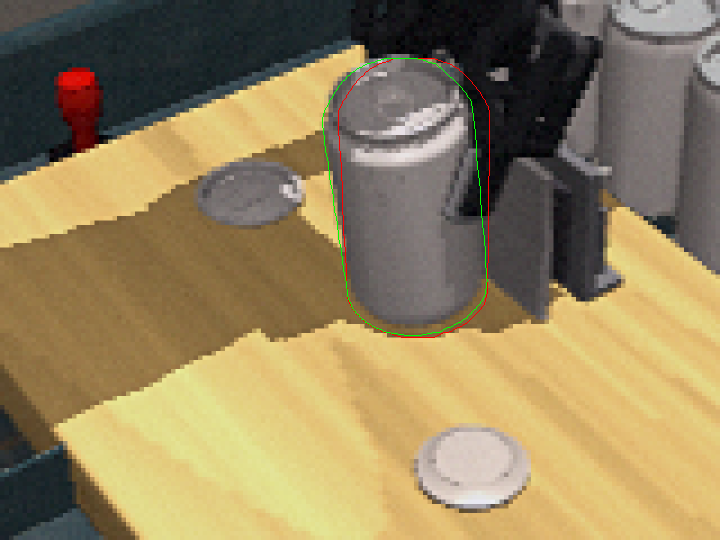

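View pics/t16.png

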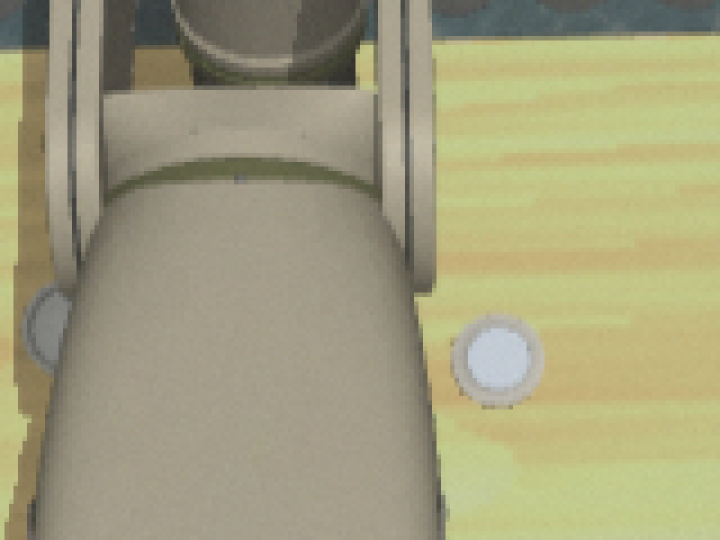

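```bash
python3 -c "
from rows import *
a=(586,120.9,24)
for q in rows(a[:2],a[2],lin(a,(587.5,117.9,27),7),57): print([float(v) for v in q])"
```

```text
[0.0003, 0.0001, 0.0, 0.0, 0.0, 0.003]
[0.0011, 0.0004, 0.0, 0.0, 0.0, 0.01]
[0.0022, 0.0009, 0.0, 0.0, 0.0, 0.021]
[0.0034, 0.0013, 0.0, 0.0, 0.0, 0.032]
[0.0045, 0.0018, 0.0, 0.0, 0.0, 0.042]
[0.0053, 0.0021, 0.0, 0.0, 0.0, 0.049]
[0.0056, 0.0022, 0.0, 0.0, 0.0, 0.052]
```

Call:
arm_command([
  [0.0003, 0.0001, 0, 0, 0, 0.003],
  [0.0011, 0.0004, 0, 0, 0, 0.01],
  [0.0022, 0.0009, 0, 0, 0, 0.021],
  [0.0034, 0.0013, 0, 0, 0, 0.032],
  [0.0045, 0.0018, 0, 0, 0, 0.042],
  [0.0053, 0.0021, 0, 0, 0, 0.049],
  [0.0056, 0.0022, 0, 0, 0, 0.052],
  [0.0056, 0.0022, 0, 0, 0, 0.052],
  [0.0056, 0.0022, 0, 0, 0, 0.052],
  [0.0056, 0.0022, 0, 0, 0, 0.052],
])

```text
time: 28.8
tool_pos: [614.1, 38.9, 169.7]
tcp_rot: [-90.0, 26.8, 1.3]
ft_force: [1.3, 0.6, 4.6]
finger_gap: 65.1
```

```bash
cat > o.py <<'E'
from fitp import *
import sys
s=r.sense();print({k:np.round(s[k],2) for k in('time','tool_pos','tcp_rot','ft_force','wrist_torque','finger_gap')})
im=r.snapshot("side");m=r.camera_model("side");big=cv2.resize(im[150:270,190:350],None,fx=4.5,fy=4.5,interpolation=3)[:,:,::-1].copy()
v=np.array([0,1.,0])
S=sil(m,np.array((582.5,38.5,42)),np.array([0,0,1.]),np.array([1.,0,0]),v);ct,_=cv2.findContours((cv2.resize(S[150:270,190:350],None,fx=4.5,fy=4.5)>.5).astype(np.uint8),0,2);cv2.drawContours(big,ct,-1,(0,0,255),1)
cv2.imwrite(sys.argv[1],big)
E
python3 o.py pics/o17.png
```

```text
{'time': np.float64(28.8), 'tool_pos': array([614.15,  38.89, 169.73]), 'tcp_rot': array([-90.  ,  26.81,   1.27]), 'ft_force': array([1.35, 0.57, 4.58]), 'wrist_torque': array([ 0.08,  0.11, -0.04]), 'finger_gap': np.float64(65.11)}
```

View pics/o17.png

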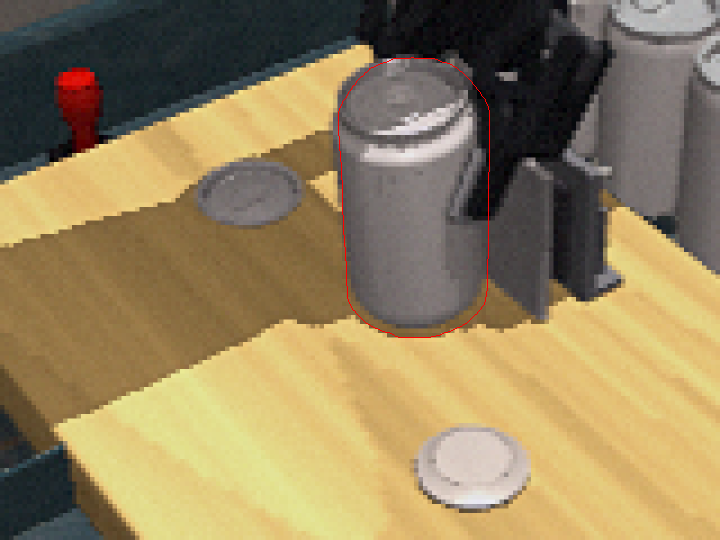

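Call:
arm_command([
  [0.0005, -0.0004, 0, 0, 0, 0],
  [0.0012, -0.0008, 0, 0, 0, 0],
  [0.0019, -0.0013, 0, 0, 0, 0],
  [0.0026, -0.0017, 0, 0, 0, 0],
  [0.0033, -0.0022, 0, 0, 0, 0],
  [0.0039, -0.0025, 0, 0, 0, 0],
  [0.0042, -0.0027, 0, 0, 0, 0],
  [0.0042, -0.0027, 0, 0, 0, 0],
  [0.0042, -0.0027, 0, 0, 0, 0],
  [0.0042, -0.0027, 0, 0, 0, 0],
])

```text
time: 30.1
tool_pos: [618.3, 39.0, 168.9]
tcp_rot: [-90.0, 26.9, 1.3]
ft_force: [-1.6, -0.5, -4.3]
finger_gap: 65.2
```

```bash
python3 o.py pics/o18.png
```

```text
{'time': np.float64(30.1), 'tool_pos': array([618.29,  39.03, 168.89]), 'tcp_rot': array([-90.  ,  26.94,   1.27]), 'ft_force': array([-1.59, -0.52, -4.28]), 'wrist_torque': array([ 0.05, -0.25,  0.02]), 'finger_gap': np.float64(65.18)}
```

View pics/o18.png

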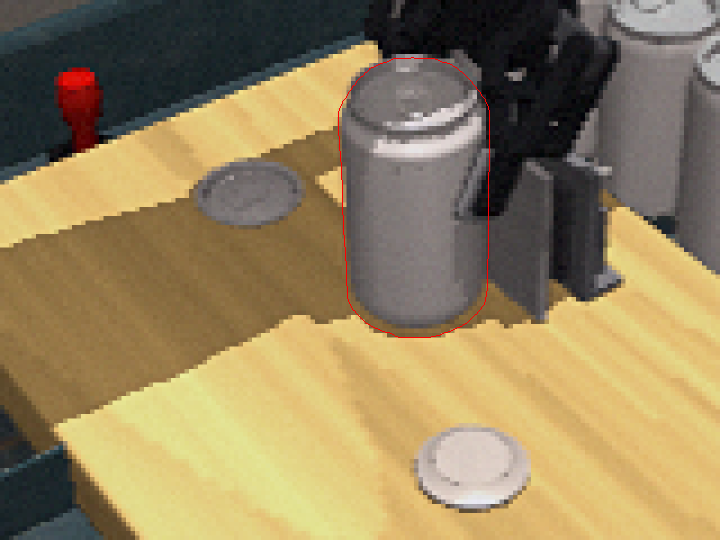

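Call:
arm_command([
  [0.0005, 0.0003, 0, 0, 0, 0],
  [0.001, 0.0002, 0, 0, 0, 0],
  [0.0015, 0, 0, 0, 0, 0],
  [0.002, -0.0002, 0, 0, 0, 0],
  [0.0025, -0.0004, 0, 0, 0, 0],
  [0.0026, -0.0005, 0, 0, 0, 0],
  [0.0026, -0.0005, 0, 0, 0, 0],
  [0.0026, -0.0005, 0, 0, 0, 0],
  [0.0026, -0.0005, 0, 0, 0, 0],
  [0.0026, -0.0005, 0, 0, 0, 0],
])

```text
time: 31.4
tool_pos: [620.7, 39.1, 168.5]
tcp_rot: [-90.0, 27.0, 1.3]
ft_force: [-4.7, 0.3, -1.2]
finger_gap: 65.0
```

```bash
python3 o.py pics/o19.png
```

```text
{'time': np.float64(31.4), 'tool_pos': array([620.75,  39.09, 168.52]), 'tcp_rot': array([-90.  ,  26.96,   1.27]), 'ft_force': array([-4.68,  0.26, -1.16]), 'wrist_torque': array([-0.  ,  0.55,  0.04]), 'finger_gap': np.float64(65.05)}
```

Call:
arm_command([
  [0, 0, 0, 0, 0, 0],
  [0, 0, 0, 0, 0, 0],
  [0, 0, 0, 0, 0, 0],
  [0, 0, 0, 0, 0, 0],
  [0, 0, 0, 0, 0, 0],
  [0, 0, 0, 0, 0, 0],
  [0, 0, 0, 0, 0, 0],
  [0, 0, 0, 0, 0, 0],
  [0, 0, 0, 0, 0, 0],
  [0, 0, 0, 0, 0, 0],
], jaw=-1)

```text
time: 32.7
tool_pos: [620.9, 39.1, 168.5]
tcp_rot: [-90.0, 26.9, 1.3]
ft_force: [-0.0, 0.5, -0.4]
finger_gap: 85.3
```

```bash
python3 o.py pics/o20.png;  python3 - <<'E'
from h import *
import cv2
cv2.imwrite("pics/w20.png",r.snapshot("wrist")[:,:,::-1])
E
```

```text
{'time': np.float64(32.7), 'tool_pos': array([620.89,  39.05, 168.48]), 'tcp_rot': array([-90.  ,  26.93,   1.27]), 'ft_force': array([-0.01,  0.51, -0.43]), 'wrist_torque': array([-0.01, -0.22, -0.01]), 'finger_gap': np.float64(85.31)}
```

View pics/o20.png

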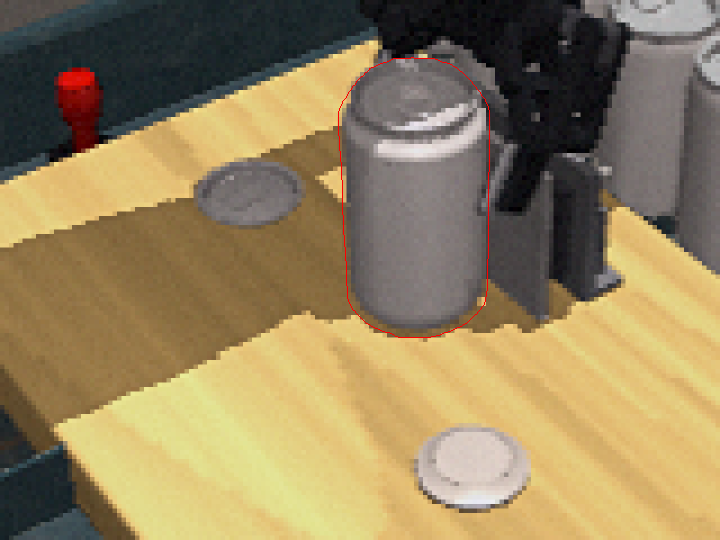

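View pics/w20.png

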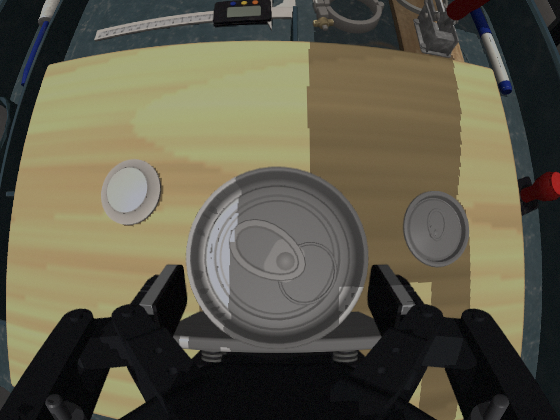

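The can stands freely, centred before the plate (can at column 279, plate springs' midpoint at 277), and the wrist force is about 0. Retreating along the tool axis.

Call:
arm_command([
  [0, -0.003, 0, 0, 0, 0],
  [0, -0.009, 0, 0, 0, 0],
  [0, -0.018, 0, 0, 0, 0],
  [0, -0.03, 0, 0, 0, 0],
  [0, -0.045, 0, 0, 0, 0],
  [0, -0.06, 0, 0, 0, 0],
  [0, -0.075, 0, 0, 0, 0],
  [0, -0.088, 0, 0, 0, 0],
  [0, -0.096, 0, 0, 0, 0],
  [0, -0.1, 0, 0, 0, 0],
])

```text
time: 34.05
tool_pos: [666.6, 40.1, 258.4]
tcp_rot: [-90.0, 26.9, 1.3]
ft_force: [-0.5, 1.4, 0.5]
finger_gap: 85.2
```

Call:
arm_command([
  [-0.001, -0.005, 0, 0, 0, -0.02],
  [-0.01, -0.02, 0, 0, 0, -0.06],
  [-0.03, -0.04, 0, 0, 0, -0.12],
  [-0.055, -0.06, 0, 0, 0, -0.18],
  [-0.08, -0.08, 0, 0, 0, -0.24],
  [-0.11, -0.09, 0, 0, 0, -0.3],
  [-0.14, -0.095, 0, 0, 0, -0.36],
  [-0.17, -0.1, 0, 0, 0, -0.4],
  [-0.19, -0.1, 0, 0, 0, -0.44],
  [-0.2, -0.1, 0, 0, 0, -0.47],
])

```text
time: 35.3
tool_pos: [532.1, 37.2, 438.7]
tcp_rot: [-90.0, -0.2, 1.3]
ft_force: [-0.7, 0.2, 0.3]
finger_gap: 85.6
```

```bash
python3 o.py pics/o21.png;  python3 - <<'E'
from h import *
import cv2
im=r.snapshot("top");cv2.imwrite("pics/t21.png",cv2.resize(im[110:310,140:420],None,fx=2.8,fy=2.8,interpolation=3)[:,:,::-1])
t=r.camera_model("top");s=r.camera_model("side");
r.snapshot("side")
for n,m in(("top",t),("side",s)):
  for k,z in(("fallen_can",42),("can_end",42),("ferrule_cap",42),("standing_can",0),("stamp",0)):
    for e in r.spot_point(n,k)[:2]: print(n,k,e['conf'],e['position'],plane(m,e['position'],z).round(1))
cv2.imwrite("pics/w21.png",r.snapshot("wrist")[:,:,::-1])
E
```

```text
{'time': np.float64(35.3), 'tool_pos': array([532.14,  37.17, 438.68]), 'tcp_rot': array([-90.01,  -0.21,   1.28]), 'ft_force': array([-0.69,  0.21,  0.28]), 'wrist_torque': array([0.01, 0.01, 0.06]), 'finger_gap': np.float64(85.58)}
top fallen_can 0.53 [262.3, 202.8] [578.6  41.7  42. ]
top can_end 0.59 [213.1, 206.1] [573.4 161.7  42. ]
top ferrule_cap 0.72 [262.0, 190.9] [608.3  41.9  42. ]
top ferrule_cap 0.43 [309.7, 218.4] [537.3 -72.7  42. ]
top standing_can 0.77 [389.3, 245.7] [ 469.6 -272.3    0. ]
side can_end 0.74 [245.7, 194.1] [558.6 155.1  42. ]
side ferrule_cap 0.79 [297.4, 253.5] [540.5 -73.7  42. ]
side standing_can 0.86 [332.9, 357.9] [ 467.9 -271.     0. ]
side stamp 0.42 [207.7, 186.3] [522.3 291.8   0. ]
```

View pics/o21.png

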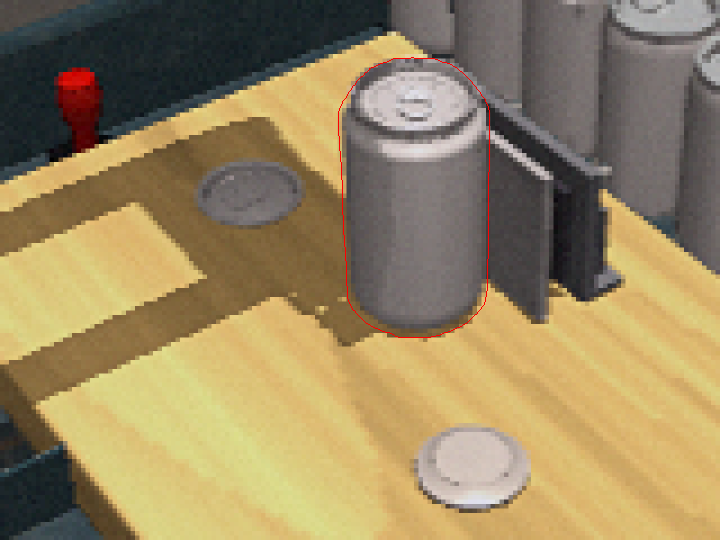

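View pics/t21.png

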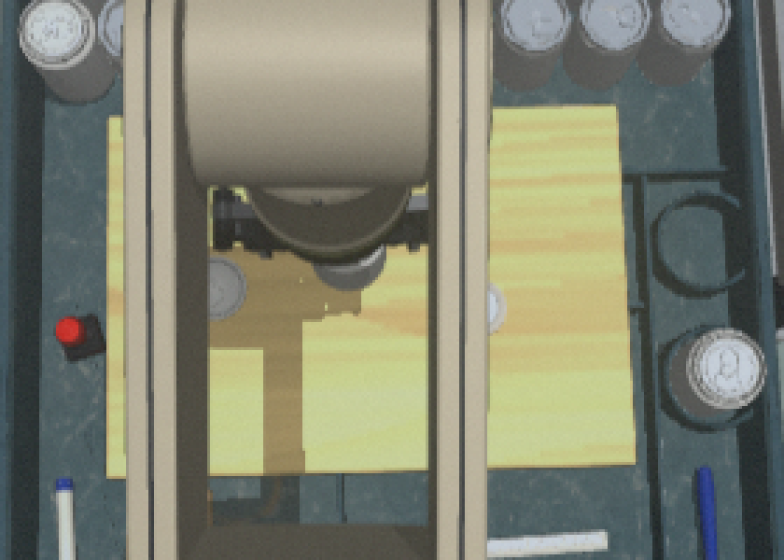

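View pics/w21.png

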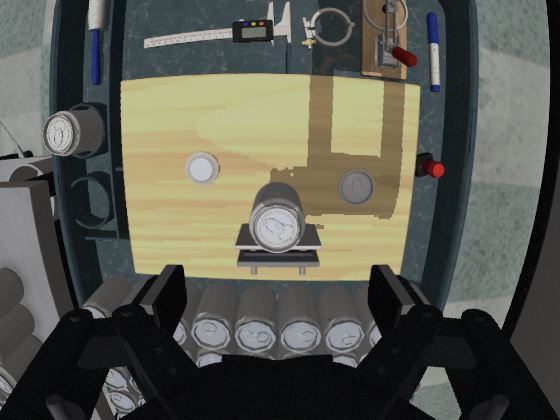

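The can stands upright at the plate and the bystanders are in place. The images can't resolve whether it still touches the plate, so I'll use the spare time for a gentle nudge with closed fingers at mid-height.

Call:
arm_command([
  [-0.004, 0.01, 0.001, 0, 0, 0],
  [-0.012, 0.03, 0.001, 0, 0, 0],
  [-0.02, 0.06, 0.001, 0, 0, 0],
  [-0.022, 0.095, 0.001, 0, 0, 0],
  [-0.022, 0.13, 0.001, 0, 0, 0],
  [-0.022, 0.165, 0.001, 0, 0, 0],
  [-0.022, 0.2, 0.001, 0, 0, 0],
  [-0.022, 0.23, 0.001, 0, 0, 0],
  [-0.022, 0.252, 0.001, 0, 0, 0],
  [-0.022, 0.262, 0.001, 0, 0, 0],
], jaw=1)

```text
time: 37.25
tool_pos: [509.8, 37.7, 173.3]
tcp_rot: [-90.0, 0.2, 1.3]
ft_force: [0.2, -1.4, -0.1]
finger_gap: -0.1
```

```bash
python3 o.py pics/o22.png
```

```text
{'time': np.float64(37.25), 'tool_pos': array([509.79,  37.71, 173.32]), 'tcp_rot': array([-89.99,   0.17,   1.27]), 'ft_force': array([ 0.15, -1.45, -0.08]), 'wrist_torque': array([-0.05, -0.03, -0.01]), 'finger_gap': np.float64(-0.13)}
```

View pics/o22.png

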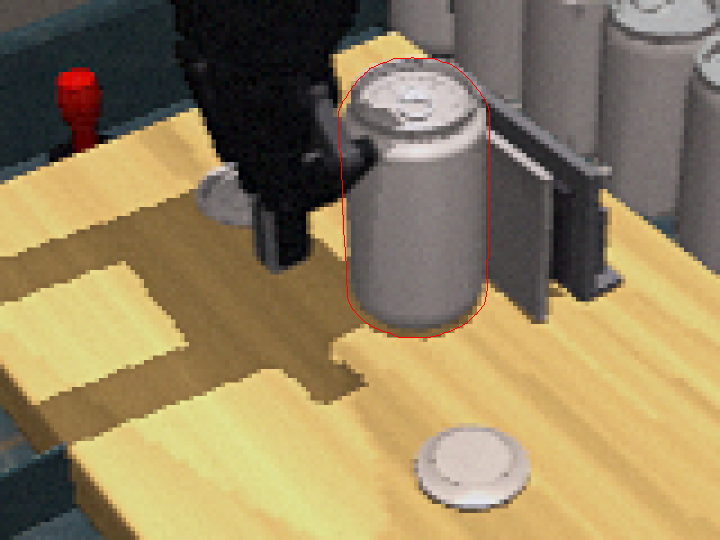

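Call:
arm_command([
  [0.003, 0, 0, 0, 0, 0],
  [0.008, 0, 0, 0, 0, 0],
  [0.013, 0, 0, 0, 0, 0],
  [0.017, 0, 0, 0, 0, 0],
  [0.02, 0, 0, 0, 0, 0],
  [0.022, 0, 0, 0, 0, 0],
  [0.023, 0, 0, 0, 0, 0],
  [0.024, 0, 0, 0, 0, 0],
  [0.024, 0, 0, 0, 0, 0],
  [0.024, 0, 0, 0, 0, 0],
])

```text
time: 38.55
tool_pos: [535.1, 38.2, 175.4]
tcp_rot: [-90.0, 0.0, 1.3]
ft_force: [-0.0, -0.4, 0.1]
finger_gap: -0.3
```

Call:
arm_command([
  [0.0005, 0, 0, 0, 0, 0],
  [0.001, 0, 0, 0, 0, 0],
  [0.0015, 0, 0, 0, 0, 0],
  [0.002, 0, 0, 0, 0, 0],
  [0.0025, 0, 0, 0, 0, 0],
  [0.003, 0, 0, 0, 0, 0],
  [0.0035, 0, 0, 0, 0, 0],
  [0.004, 0, 0, 0, 0, 0],
  [0.004, 0, 0, 0, 0, 0],
  [0.004, 0, 0, 0, 0, 0],
])

```text
time: 39.8
tool_pos: [538.7, 38.2, 175.2]
tcp_rot: [-90.0, 0.1, 1.3]
ft_force: [-6.1, -0.6, 2.1]
finger_gap: -0.2
```

Call:
arm_command([
  [-0.0005, 0, 0, 0, 0, 0],
  [-0.001, 0, 0, 0, 0, 0],
  [-0.0015, 0, 0, 0, 0, 0],
  [-0.002, 0, 0, 0, 0, 0],
  [-0.0025, 0, 0, 0, 0, 0],
  [-0.003, 0, 0, 0, 0, 0],
  [-0.004, 0, 0, 0, 0, 0],
  [-0.006, 0, 0, 0, 0, 0],
  [-0.009, 0, 0, 0, 0, 0],
  [-0.014, 0, 0, 0, 0, 0],
])

```text
time: 41.05
tool_pos: [524.9, 37.9, 175.4]
tcp_rot: [-90.0, 0.0, 1.3]
ft_force: [-0.1, 0.1, -0.5]
finger_gap: -0.1
```

Call:
arm_command([
  [-0.01, 0, 0, 0, 0, 0],
  [-0.03, 0, 0, 0, 0, 0],
  [-0.05, 0, 0, 0, 0, 0],
  [-0.06, -0.01, 0, 0, 0, 0],
  [-0.065, -0.03, 0, 0, 0, 0],
  [-0.065, -0.06, 0, 0, 0, 0],
  [-0.065, -0.09, 0, 0, 0, 0],
  [-0.065, -0.11, 0, 0, 0, 0],
  [-0.065, -0.12, 0, 0, 0, 0],
  [-0.065, -0.12, 0, 0, 0, 0],
])

```text
time: 42.3
tool_pos: [460.1, 36.5, 295.7]
tcp_rot: [-90.0, -0.1, 1.3]
ft_force: [-0.2, -0.2, -0.6]
finger_gap: 0.1
```

```bash
python3 o.py pics/o23.png; python3 - <<'E'
from h import *
import cv2
im=r.snapshot("top");cv2.imwrite("pics/t23.png",cv2.resize(im[140:260,200:360],None,fx=4.5,fy=4.5,interpolation=3)[:,:,::-1])
E
```

```text
{'time': np.float64(42.3), 'tool_pos': array([460.15,  36.47, 295.67]), 'tcp_rot': array([-9.00e+01, -5.00e-02,  1.27e+00]), 'ft_force': array([-0.24, -0.16, -0.61]), 'wrist_torque': array([-0.02, -0.03,  0.02]), 'finger_gap': np.float64(0.14)}
```

View pics/o23.png

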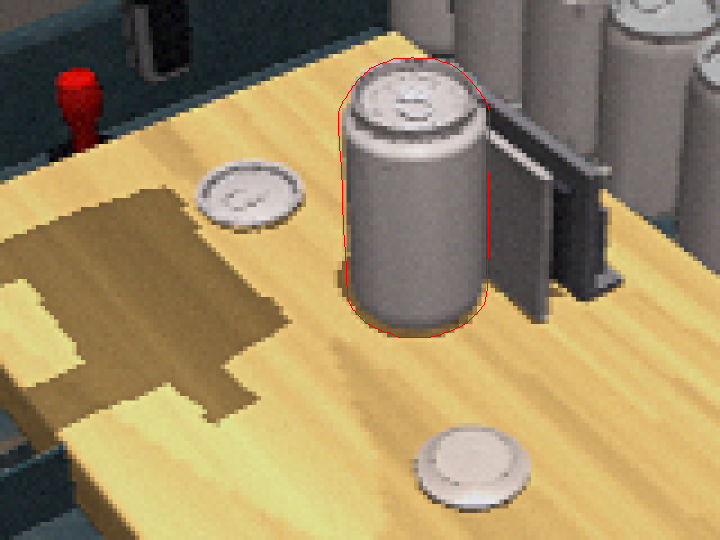

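View pics/t23.png

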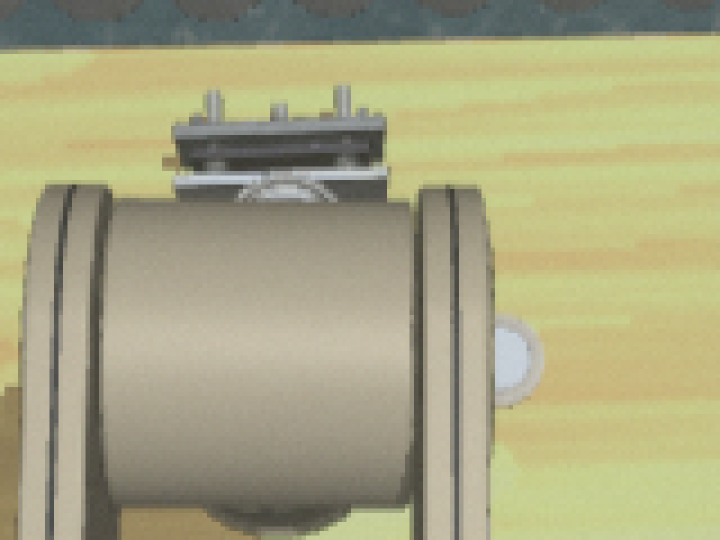

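```bash
python3 -c "
from bench import r
print(r.hand_in(), r.sense()['time'])"
```

```text
the job is handed in; nothing more can be done
the job is handed in; nothing more can be done
```

The can is standing upright on the board in front of the plate's middle, and I have handed the job in. I let go of it at 32.7 s and handed in just after 42 s.

**What I did:** I gripped the can near its top end and slid it along the board until the foot pressed the plate. I then raised it while turning the tool about the jaw axis, released it, and gave it a light nudge into the plate with closed fingers.

**Last checks:**
- **Standing and centring:** In the side view the can's outline runs parallel to that of an upright can at the plate. In the top view it is within about 2 mm of the plate's middle.
- **Bystanders:** The can end, ferrule cap, standing can and stamp show no visible shift. Network positions moved at most about 9 mm in the last check, within their scatter.
- **Plate force:** Wrist readings along the plate reached 12 N at most at the call ends while sliding (including board friction) and 10 N while raising. The last nudge read 6 N.

**What did not go as planned or is unconfirmed:**
- **Foot off the board:** Between about 65° and 45° from upright, pad and plate friction held the can, and its foot hung about 12 mm off the board. The foot centre reached about 83 mm, where the limit is 92. I brought it back down by tilting the tool. It was also a few millimetres off near upright.
- **Foot off the plate:** At about 20° from upright the wrist read almost no force along the plate, so the foot probably left it for a moment.
- **Half-raised step:** I infer it was met from the outline fit (about 49° to 43° from upright) and 3 to 8 N along the plate. I could not measure the plate contact itself.
- **Final touch:** I infer light contact from releasing the can under spring load twice. The images cannot resolve it.
- **Outline fit near upright:** It became unreliable there, so I judged the last few degrees against a projected upright can instead.

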